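Tip the maple blocks into the carry box

ROBOT

A 6-joint arm with a two-finger parallel gripper is mounted at the origin on the work surface. World frame = base frame: x ahead of the robot, y to its left, z up, the work surface at z = 0. Lengths are in m, angles in degrees, forces in N, time in s.
With the tool pointing down it reaches from about 0.25 to 0.725 m from the base axis. Payload 9.7 kg.
Tool frame: the origin (TCP) lies between the finger pads; the fingertips stand 11 mm ahead of it and the grasp point (between the pads) lies 8 mm behind it; y points along the fingers, x is the direction in which the jaws open and shut, and the axes are right-handed (so a half turn about y gives the same grasp; the last joint's range is limited). The gripper opens to 85 mm and grips with 20 to 120 N. Pads are 22 mm wide; open, the fingers measure 114 mm over their backs; the gripper's body (76 mm by 85 mm) begins 54 mm behind the grasp point. The pads swing forward as they close: fully open they stand 13 mm farther back than shut.
Start: joints at [67.666, 4.979, 10.078, 95.1, 0, 90], TCP at [0.209, 0.509, 0.209] pointing down, gripper open.
Joint ranges: [-179.16, 179.16], [-48.56, 103.87], [-65.8, 70.77], [-126.05, 130.52], [-82.76, 87.17], [-180, 180]. Speed limits (degrees/s): [127.2, 127.2, 147.25, 180, 180, 180].

INTERFACE

Orientations are given as [roll, pitch, yaw] about the fixed x, y, z axes, in that order (R = Rz(yaw) Ry(pitch) Rx(roll)).
In Python, from workcell import bot, vision gives the robot as it stands. The module is installed in compiled form; this text tells all that it offers.
- The arm moves only by the shell command python3 -m crank 'ROWS' [OPENING] [FORCE]. ROWS is text: rows parted by semicolons, each of 6 numbers parted by spaces: the shift along the tool's x, y, z in m, then the turn, a rotation vector about the tool's x, y, z in rad. A call has 1 to 8 rows; each row is the pose to reach, as a shift and turn from the pose commanded when the call began, along the tool's axes at that moment; what a row does not reach only later rows make up. A row lasts 1/10 s, in which the tool goes at most 50 mm and 8.59 degrees, less where a joint would pass 70% of its speed; a pose out of reach is approached as far as the arm can. A call with a gripper value outside its range is refused whole. OPENING is the gripper's target within -1 to 1 (shut at 1, half-way at 0, fully open at -1), set as the call begins (- or left out, the last holds). The fingers move at their own pace and stop on an object; FORCE is the grip in N (left out, the last holds). Time passes only in rows, so rows that repeat a pose let the fingers close. It gives the time, the measured TCP pose, the force and the opening at its end, in the units of the state.
- bot.get_obs(): the state, without advancing time (a new reading comes with each control period).
- vision.camera(name): name is "scene" or "top"; returns the picture (384x512x3 uint8, red, green, blue); there is no depth.
- vision.get_calibration(name): a dict with "fx", "fy", "cx", "cy" (pixels), "rvec" (rotation vector, rad) and "tvec" (3), from world to camera coordinates, as OpenCV has them. Camera axes: x right, y down, z forward; pixel columns grow to the right and rows downward; lengths in m; the calibration is good to about 2 mm. A picture is of the moment at which its call begins. get_calibration takes no time and is no camera call.
- bot.job_done(): hands the job in, once; it reports no verdict.
The state is a dict: "time": time; "q": joint angles; "qd": joint speeds; "joint_efforts": joint torques, N m; "ee_pos": TCP position; "tcp_rot": TCP orientation; "wrist_force": force on the tool from outside, world axes, zero at the start; "torque": the same for the moment, N m; "opening": finger opening in m.
Only numpy, scipy, OpenCV 4.12 (cv2) and the standard library are available. Lean on these libraries where they do the work, as an engineer would, in place of code of your own. Each camera call takes 0.05 s, during which the arm holds its last target. There are 200 camera calls.

TASK

In the violin maker's shop, swing the carry handle of the wooden box over, away from the robot, until it rests fully home on its stop and the mouth is clear. Then lift the aluminium tray by its wooden handle, tip all four maple blocks off its open front edge into the box without the fingers touching the blocks, and set the empty tray back down flat in the middle of the cork mat. Leave the glue bottle, the jar and the hand plane where they are.

Things in the scene. Friction and masses are not known exactly. Their poses are not given: they have to be found in the camera images.
- bin: Open wooden box, 170 (x) x 200 (y) x 90 (z) mm outside, walls and floor 6 mm, fixed to the bench. Origin: centre of its underside. z up; +x is the side to which its carry handle folds, roughly away from the robot (within 0.3 rad); y along the handle's hinge. It stands on the left or on the right of the robot, the mat on the other side.
- bin_in (a point): Centre of the box's inner floor, 6 mm above the bench.
- bail_hinge (a point): On the hinge axis of the carry handle, midway between its two pivots, over the middle of the box, 75 mm above the bench (15 mm below the rim). The axis runs along the box's y.
- bail_grip (a point): Middle of the carry handle's crossbar: a round dark wooden sleeve, 20 mm in diameter, 110 mm long, along the box's y, 130 mm from the hinge axis. Two 8 mm steel arms, 113 mm either side, join it to pivots just outside the box's ends. Upright, it is 205 mm above the bench; home, 128 mm to +x of the hinge, 95 mm above the bench, 33 mm clear of the box's wall.
- bail (a joint): Angle of the carry handle, rad: 0 upright over the mouth, positive towards the box's +x, 1.42 fully home on its stop; it stays where it is left (stiff hinge, 2 to 3 N at the crossbar). Starts between -0.35 and 0.35.
- tray: Aluminium tray, 180 (x) x 116 (y) mm, floor and walls 5 mm thick; rear wall (-x) 32 mm high, side walls 28 mm, front (+x) edge open, without a lip. About 220 g. Origin: centre of the pan's underside (handle not counted). x points to the open edge, z up. Starts flat on the mat, handle towards the robot (open edge away, within 0.45 rad), holding the four blocks.
- tray_grip (a point): Middle of the tray's wooden handle, where to grip it: a bar 20 mm wide (y), 24 mm high (z), that sticks out 82 mm behind the rear wall along the tray's -x. This point is 133 mm behind the tray's origin and 30 mm above the tray's underside; the bar's faces are flat and upright.
- tray_lip (a point): Middle of the tray's open front edge, on the floor's upper face: 90 mm ahead of the tray's origin, 5 mm above its underside.
- mat: Cork mat, 260 (x) x 200 (y) x 4 mm thick, fixed to the bench. Origin: centre of its underside; its x points roughly away from the robot (within 0.3 rad).
- end_block0: Maple end block, 42 x 28 x 24 mm (x, y, z), 20 g, solid pale maple, lies loose in the tray. Origin: centre of its underside as it starts (blocks may start turned by up to 0.2 rad in the tray and may land on any face).
- end_block1: Maple end block, 42 x 28 x 24 mm (x, y, z), 20 g, solid pale maple, lies loose in the tray. Origin: centre of its underside as it starts (blocks may start turned by up to 0.2 rad in the tray and may land on any face).
- corner_block0: Maple corner block, L-shaped in plan, 34 x 34 x 22 mm over all with one 17 mm quarter missing, 15 g, solid pale maple, lies loose in the tray. Origin: centre of its 34 mm square underside as it starts (blocks may start turned by up to 0.2 rad in the tray and may land on any face).
- corner_block1: Maple corner block, L-shaped in plan, 34 x 34 x 22 mm over all with one 17 mm quarter missing, 15 g, solid pale maple, lies loose in the tray. Origin: centre of its 34 mm square underside as it starts (blocks may start turned by up to 0.2 rad in the tray and may land on any face).
- glue: White glue bottle, 48 mm in diameter, 120 mm high, standing loose near the far edge. Origin: centre of its underside. To be left alone.
- jar: Amber glass jar with a steel cap, 64 mm in diameter, 75 mm high, standing loose near the far edge. Origin: centre of its underside. To be left alone.
- plane: Small hand plane, dark steel body 130 x 44 x 30 mm with dark wooden knob and grip, 60 mm high over all, loose on the bench between the box and the mat, roughly along x. Origin: centre of its underside, x lengthwise. To be left alone.

How it is judged (in metres and radians):
On the way, in this order (a step that is already met when the one before it is completed fails the run):
1. the carry handle is home on its stop (value of joint bail above 1.34 rad), for 0.2 s.
2. all four blocks are in the box (x of end_block0 in the frame of bin between -0.08 and 0.08 m and y of end_block0 in the frame of bin between -0.095 and 0.095 m and z of end_block0 in the frame of bin between 0 and 0.085 m and x of end_block1 in the frame of bin between -0.08 and 0.08 m and y of end_block1 in the frame of bin between -0.095 and 0.095 m and z of end_block1 in the frame of bin between 0 and 0.085 m and x of corner_block0 in the frame of bin between -0.08 and 0.08 m and y of corner_block0 in the frame of bin between -0.095 and 0.095 m and z of corner_block0 in the frame of bin between 0 and 0.085 m and x of corner_block1 in the frame of bin between -0.08 and 0.08 m and y of corner_block1 in the frame of bin between -0.095 and 0.095 m and z of corner_block1 in the frame of bin between 0 and 0.085 m), for 0.2 s.
At the end, for the whole second after the job is handed in: The carry handle is still home on its stop (joint above 1.34 of 1.42 rad), all four blocks lie at rest inside the box below its rim, and the tray lies at rest flat on the mat (tilt under 0.06 rad, underside within 5 mm of the mat's top), its pan's centre within 50 mm of the mat's centre (all of step 2 and value of joint bail above 1.34 rad and horizontal distance between tray and mat below 0.05 m and height (world z) of tray below 0.009 m and angle between tray's own z axis and vertical below 0.06 rad and linear speed of each of tray, end_block0, end_block1, corner_block0, corner_block1 below 0.03 m/s); the robot touches nothing.
It fails at once if the fingers touch a block with more than 1 N (contact force between the fingers and end_block0 above 1 N or contact force between the fingers and end_block1 above 1 N or contact force between the fingers and corner_block0 above 1 N or contact force between the fingers and corner_block1 above 1 N).
It fails at once if the glue bottle, jar or plane is moved by more than 25 mm or tipped (distance of any of glue, jar, plane from where it was at the start of the episode above 0.025 m or angle between any of glue, jar, plane's own z axis and vertical above 0.35 rad).
It also fails if it takes over 64 s, if anything falls off the work surface, if the arm or the gripper's body presses on something with over 40 N, if the wrist force passes 120 N, or if a joint passes its speed limit or range.

## Working session

There is one attempt and no reset: what is moved stays moved. The work goes in short steps, Python scripts to look and compute and a shell command to move; the robot and the scene stay as the last step left them, time stands still between calls to the robot, and variables do not carry over. Pictures are saved under pics/ and viewed, about 8 in all and at most 12, crops included, and the job is handed in when it is done.

```bash
mkdir -p pics
python3 - <<'E'
from workcell import bot, vision
import cv2,json
print(bot.get_obs())
for n in("scene","top"):
    cv2.imwrite(f"pics/{n}0.png",vision.camera(n)[:,:,::-1]); print(n,vision.get_calibration(n))
E
```

```text
{'time': 0.0, 'q': array([ 6.76660258e+01,  5.01171060e+00,  1.00348952e+01,  9.50986026e+01,
       -1.62322343e-03,  9.00003585e+01]), 'qd': array([ 0.13551674, -0.00761137, -0.02183704, -0.02869694,  0.01265419,
        0.0305548 ]), 'joint_efforts': array([ 1.35279628e-03, -5.20387244e+01,  4.64800966e+01,  1.61686511e-02,
        1.67364574e-04, -2.54267621e-05]), 'ee_pos': array([0.20891643, 0.50850888, 0.20848117]), 'tcp_rot': array([-9.00016237e+01,  7.54179293e-02,  6.76656672e+01]), 'wrist_force': array([-0.27347013,  0.91212034, -0.704387  ]), 'torque': array([ 0.00285332, -0.01050679, -0.01277758]), 'opening': 0.08553465398885045}
scene {'fx': 494.81687404657066, 'fy': 494.81687404657066, 'cx': 251.912465889641, 'cy': 191.75969265331474, 'rvec': array([ 2.26321581,  0.84991307, -0.32816561]), 'tvec': array([-0.42860673, -0.18209853,  1.52176927])}
top {'fx': 365.2513551536233, 'fy': 365.2513551536233, 'cx': 249.62463053068376, 'cy': 194.58558146988506, 'rvec': array([ 2.16308619, -2.18082356,  0.13310607]), 'tvec': array([-0.02063962,  0.57398899,  0.91060027])}
```

View pics/top0.png

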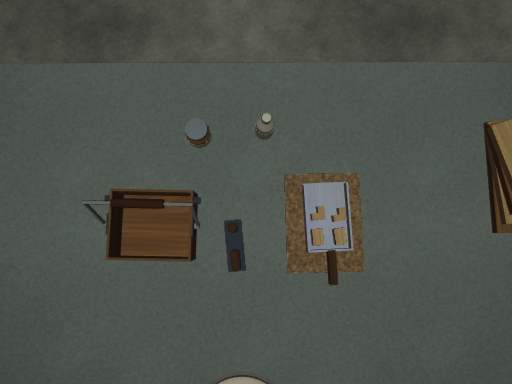

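View pics/scene0.png

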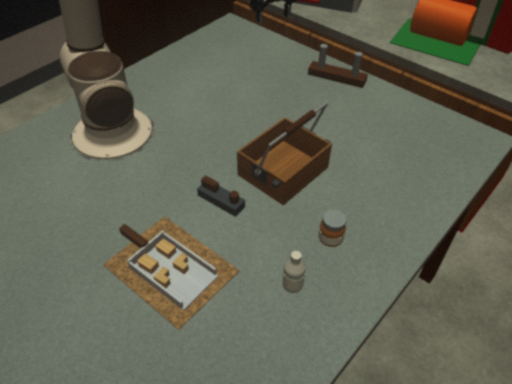

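The top view shows the box on the left (pixels ~107-197, 188-262), its handle tilted away at row ~203, the plane at (235,245), and the mat on the right (285-363, 173-272) with the tray handle at (332,268). Next I'll enlarge both to pick points.

```bash
cat > h.py <<'E'
import numpy as np, cv2
from workcell import bot, vision
from scipy.spatial.transform import Rotation as R
def cal(n):
    c=vision.get_calibration(n); K=np.array([[c['fx'],0,c['cx']],[0,c['fy'],c['cy']],[0,0,1]])
    return K,c['rvec'],c['tvec']
def w(n,uv,z):
    K,r,t=cal(n); M=cv2.Rodrigues(r)[0]; C=-M.T@t
    d=M.T@np.linalg.solve(K,[uv[0],uv[1],1]); return C+d*(z-C[2])/d[2]
def px(n,P):
    K,r,t=cal(n); return cv2.projectPoints(np.array(P,float).reshape(-1,3),r,t,K,None)[0][:,0]
E
python3 - <<'E'
from h import *
im=cv2.imread('pics/top0.png')
a=cv2.resize(im[175:275,80:210],None,fx=4,fy=4,interpolation=cv2.INTER_CUBIC)
b=cv2.resize(im[165:290,280:370],None,fx=4,fy=4,interpolation=cv2.INTER_CUBIC)
o=np.zeros((500,880,3),np.uint8); o[:400,:520]=a; o[:,520:]=b
o=cv2.convertScaleAbs(o,alpha=1.6); cv2.imwrite('pics/crop.png',o[:,90:])
for p in [(285,174),(361,173),(363,271),(286,272)]: print(w('top',p,.004).round(3))
for p in [(109,188),(197,190),(194,261),(107,260)]: print(w('top',p,.09).round(3))
for p in [(332,251),(333,284)]: print(w('top',p,.046).round(3))
print(w('top',(235,245),.03), w('top',(266,118),.12), w('top',(197,129),.075))
E
```

```text
[ 0.631 -0.121  0.004]
[ 0.633 -0.325  0.004]
[ 0.374 -0.319  0.004]
[ 0.374 -0.118  0.004]
[0.586 0.314 0.09 ]
[0.579 0.103 0.09 ]
[0.41  0.109 0.09 ]
[0.415 0.313 0.09 ]
[ 0.429 -0.23   0.046]
[ 0.348 -0.23   0.046]
[0.44526374 0.01299439 0.03      ] [ 0.74804342 -0.06485484  0.12      ] [0.73515533 0.1055579  0.075     ]
```

View pics/crop.png

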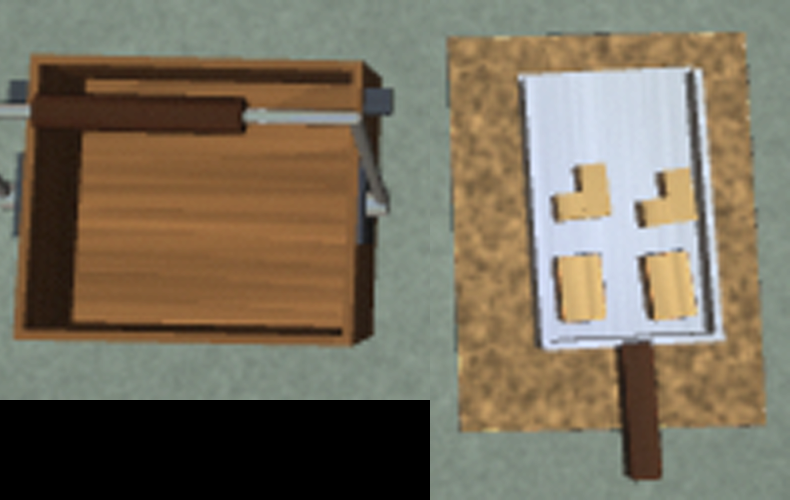

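Run:
```python
from h import *
from scipy.optimize import least_squares, brentq
L=lambda p:((p[0]+90)/4+80-.375,p[1]/4+175-.375)
Q=lambda p:((p[0]-430)/4+280-.375,p[1]/4+165-.375)
def fit(loc,uv,x0):
    loc=np.array(loc,float);uv=np.array(uv)
    def f(x):
        c,s=np.cos(x[2]),np.sin(x[2])
        P=np.c_[x[0]+c*loc[:,0]-s*loc[:,1],x[1]+s*loc[:,0]+c*loc[:,1],loc[:,2]]
        return (px('top',P)-uv).ravel()
    r=least_squares(f,x0); print(r.x.round(4),r.fun.round(1)); return r.x
b=fit([(.085,.1,.09),(.085,-.1,.09),(-.085,-.1,.09),(-.085,.1,.09)],[L(p) for p in[(32,55),(363,62),(350,345),(15,338)]],[.5,.2,0])
m=fit([(.13,.1,.004),(.13,-.1,.004),(-.13,-.1,.004),(-.13,.1,.004)],[Q(p) for p in[(446,38),(747,32),(765,425),(460,431)]],[.5,-.2,0])
t=fit([(.09,.058,.032),(.09,-.058,.032),(-.09,-.058,.036),(-.09,.058,.036),(-.172,.01,.046),(-.172,-.01,.046)],[Q(p) for p in[(519,75),(702,69),(723,339),(542,348),(628,478),(661,478)]],[.5,-.2,0])
c,s=np.cos(b[2]),np.sin(b[2]); tgt=L((138,113.5))
g=lambda a:np.array([b[0]+c*.13*np.sin(a),b[1]+s*.13*np.sin(a),.075+.13*np.cos(a)])
for a in np.arange(-.4,.41,.1): print(round(a,1),px('top',g(a)),g(a))
print(tgt)
print('grip',t[:2]-.133*np.array([np.cos(t[2]),np.sin(t[2])]))
```

```text
[ 0.498   0.2147 -0.0307] [-0.2 -0.4  0.1 -0.2  0.6  0.3 -0.5  0.3]
[ 0.5031 -0.2195  0.0104] [ 0.4 -0.4 -0.4 -0.1  0.2  0.2 -0.2  0.3]
[ 0.5175 -0.2242  0.038 ] [ 0.7 -1.3 -0.6 -1.8 -0.   0.8 -0.4  0.7  0.2  0.9  0.   0.5]
-0.4 [[135.46948256 247.15664317]] [0.44737131 0.21629793 0.19473793]
-0.3 [[135.16000595 241.30353123]] [0.45957231 0.21592283 0.19919374]
-0.2 [[135.0372871  235.21468376]] [0.47215698 0.21553594 0.20240866]
-0.1 [[135.10452618 228.98034618]] [0.48499958 0.21514112 0.20435054]
-0.0 [[135.36110597 222.69445414]] [0.49797179 0.21474232 0.205     ]
0.1 [[135.8025883  216.45190724]] [0.51094401 0.21434351 0.20435054]
0.2 [[136.42087383 210.34580583]] [0.52378661 0.21394869 0.20240866]
0.3 [[137.20451373 204.46481707]] [0.53637128 0.2135618  0.19919374]
0.4 [[138.13914986 198.89082181]] [0.54857227 0.21318671 0.19473793]
(136.625, 203.0)
grip [ 0.38460112 -0.22928656]
```

```bash
cat >> h.py <<'E'
def to(pos,rpy,o=None):
    o=o or bot.get_obs(); A=R.from_euler('xyz',o['tcp_rot'],degrees=True); B=R.from_euler('xyz',rpy,degrees=True)
    print('shift',(A.inv().apply(np.array(pos)-o['ee_pos'])).round(4),'turn',(A.inv()*B).as_rotvec().round(4),'q',o['q'].round(1))
E
python3 -c "
from h import *
to([.539,.2135,.30],[-90,0,-1.8])"
```

```text
shift [-0.1476 -0.0913 -0.4174] turn [ 7.0000e-04  1.2124e+00 -1.0000e-03] q [67.7  5.  10.  95.1  0.  90. ]
```

```bash
python3 -m crank '0 -0.09 0 0 0.14 0; 0 -0.09 0 0 0.28 0; -0.02 -0.09 -0.05 0 0.42 0; -0.03 -0.09 -0.10 0 0.56 0; -0.05 -0.09 -0.15 0 0.70 0; -0.07 -0.09 -0.20 0 0.84 0; -0.09 -0.09 -0.25 0 0.98 0; -0.105 -0.09 -0.30 0 1.12 0' -0.2 25
python3 -c "
from h import *
to([.539,.2135,.28],[-90,0,-1.8])"
```

```text
time: 0.9
ee_pos: [0.4335, 0.3077, 0.2992]
tcp_rot: [-90.0, 0.0, 3.2]
wrist_force: [0.1, 1.3, -0.2]
opening: 0.0517
shift [ 0.1001  0.0192 -0.0999] turn [-0.      0.0868 -0.    ] q [ 35.4   5.6  21.  105.4   0.  122.2]
```

```bash
python3 -m crank '0.04 0.005 -0.04 0 0.04 0; 0.07 0.01 -0.07 0 0.087 0; 0.1 0.019 -0.1 0 0.087 0;  0.1 0.019 -0.1 0 0.087 0; 0.1 0.019 -0.1 0 0.087 0'
python3 - <<'E'
from h import *
to([.539,.2135,.19],[-90,0,-1.8])
a=cv2.resize(vision.camera('scene')[80:260,180:400],None,fx=3,fy=3); cv2.imwrite('pics/s1.png',a[:,:,::-1])
E
```

```text
time: 1.4
ee_pos: [0.5387, 0.215, 0.2792]
tcp_rot: [-90.0, 0.1, -1.6]
wrist_force: [-1.1, 0.1, 0.7]
opening: 0.0516
shift [ 0.0005  0.0892 -0.0014] turn [ 0.0006  0.0034 -0.0018] q [ 21.7  11.8  25.7 104.    0.  113.4]
```

View pics/s1.png

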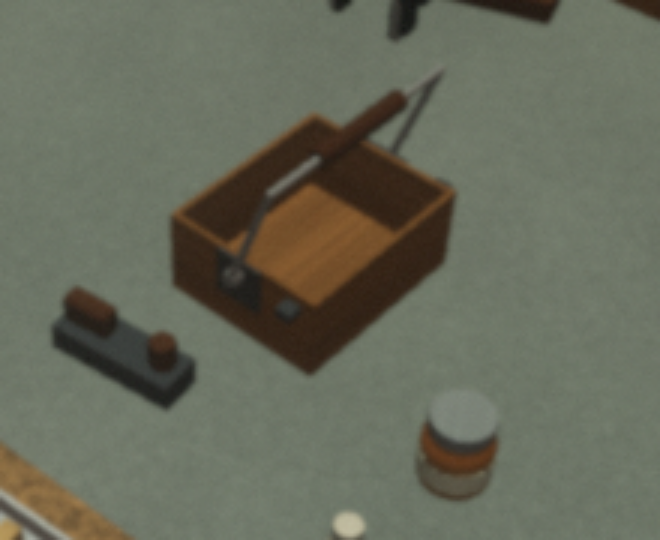

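The crop shows the box with its handle still tilted; the sleeve runs from crop (322,160) to (398,100), so its middle is near scene pixel (300,123). The arm isn't drawn. I'll check that against the estimate.

Run:
```python
from h import *
for a in(-.32,-.2,0,.2,.32):
    print(a,px('scene',[[.498+.13*np.sin(a),.2147-.004*np.sin(a),.075+.13*np.cos(a)]]))
im=vision.camera('top');print(np.abs(im.astype(int)-cv2.imread('pics/top0.png')[:,:,::-1]).max(2).__gt__(40).sum())
```

```text
-0.32 [[274.59157184 108.87602282]]
-0.2 [[279.06646383 110.09760313]]
0 [[286.80569236 113.57818885]]
0.2 [[294.57645654 118.75921891]]
0.32 [[299.09331771 122.59773217]]
14907
```

Both views agree: the handle is at about 0.32 rad. I'll go down and grip.

```bash
python3 -m crank '0 0.03 0 0 0 0; 0 0.06 0 0 0 0; 0 0.08 0 0 0 0; 0 0.089 -0.001 0 0 0; 0 0.089 -0.001 0 0 0; 0 0.089 -0.001 0 0 0'
python3 -m crank '0 0 0 0 0 0;0 0 0 0 0 0;0 0 0 0 0 0;0 0 0 0 0 0;0 0 0 0 0 0;0 0 0 0 0 0' 1 25
python3 - <<'E'
from h import *
cv2.imwrite('pics/t1.png',cv2.resize(vision.camera('top')[150:300,60:260],None,fx=3,fy=3)[:,:,::-1])
o=bot.get_obs();print(o['ee_pos'],o['opening'])
a0=.32
for a in np.linspace(.32,1.43,9): print((.13*(np.sin(a)-np.sin(a0))).round(3),(.13*(np.cos(a0)-np.cos(a))).round(3))
E
```

```text
time: 2.1
ee_pos: [0.5384, 0.2154, 0.1926]
tcp_rot: [-90.0, -0.1, -1.4]
wrist_force: [0.6, -0.7, -0.3]
opening: 0.0511
time: 2.7
ee_pos: [0.5385, 0.2148, 0.1912]
tcp_rot: [-90.0, -0.0, -1.5]
wrist_force: [-0.3, -0.2, 0.8]
opening: 0.0003
[0.53843307 0.21477912 0.19116709] -0.00013770409639482712
0.0 0.0
0.017 0.007
0.032 0.016
0.046 0.027
0.059 0.04
0.069 0.055
0.078 0.071
0.084 0.088
0.088 0.105
```

View pics/t1.png

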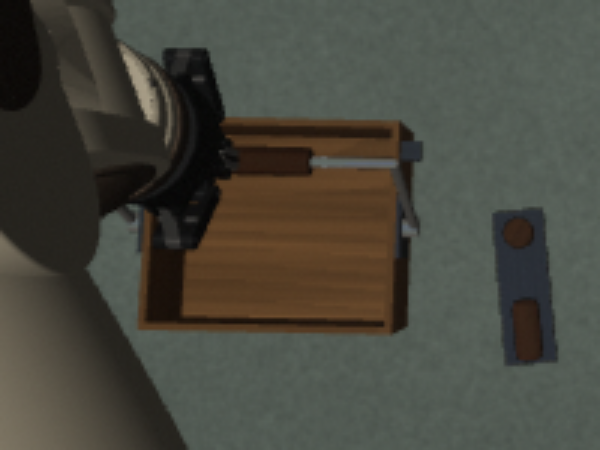

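The top crop shows the gripper from the left with the fingertips near crop (228,155), on the sleeve's line. The fingers closed to zero and the bar didn't move, so they missed it. I'll check from the side.

Run:
```python
from h import *
o=bot.get_obs();p=o['ee_pos'];print(px('top',[p,p-[0,0,.011]]),px('scene',[p,p-[0,0,.011]]))
im=np.ascontiguousarray(vision.camera('scene')[40:200,220:380]); cv2.imwrite('pics/s2.png',cv2.resize(im,None,fx=3.5,fy=3.5,interpolation=cv2.INTER_CUBIC)[:,:,::-1])
```

```text
[[137.7585269  203.81000274]
 [139.24511653 204.23587521]] [[299.05614397 124.50789412]
 [298.73430743 127.87854988]]
```

View pics/s2.png

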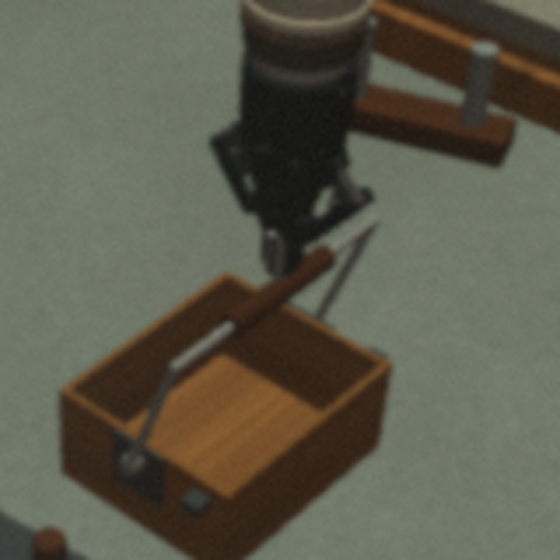

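```bash
python3 - <<'E'
from h import *
Ps=[]
for n in('top','scene'):
    K,r,t=cal(n); Ps.append(K@np.c_[cv2.Rodrigues(r)[0],t])
def tri(a,b):
    X=cv2.triangulatePoints(Ps[0],Ps[1],np.array(a,float).reshape(2,1),np.array(b,float).reshape(2,1)); X=(X[:3]/X[3]).ravel(); print(X.round(4),px('top',[X]),px('scene',[X]))
tri((136,201.7),(298.6,117))
tri((136.6,203),(300,123.3))  # bar centre, earlier pictures
E
python3 - <<'E'
from h import *
a=vision.camera('top')[180:230,110:185];b=vision.camera('scene')[95:145,262:337]
o=np.vstack([cv2.resize(x,None,fx=6,fy=6,interpolation=cv2.INTER_CUBIC) for x in(a,b)])
cv2.imwrite('pics/z.png',cv2.convertScaleAbs(o,alpha=2)[:,:,::-1])
E
```

```text
[0.5395 0.2093 0.2192] [[136.4680577 202.1519855]] [[298.88689614 116.92524248]]
[0.5399 0.2162 0.195 ] [[136.56780509 202.96872952]] [[299.9799271 123.3051274]]
```

View pics/z.png

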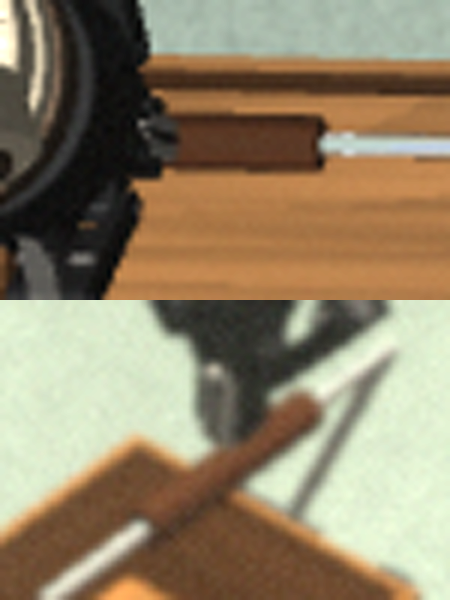

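The fingertips sit on top of the bar at z of about 0.21. Reported TCP z is 0.191, so the real tip is roughly 28 mm higher than the nominal 0.180, which matches the earlier hover picture too. I'll reopen, go 28 mm deeper and grip, treating this as a tool offset.

```bash
python3 -m crank '0 0 0 0 0 0;0 0 0 0 0 0;0 0 0 0 0 0;0 0 0 0 0 0;0 0.01 0 0 0 0;0 0.02 0 0 0 0;0 0.028 0 0 0 0;0 0.028 0 0 0 0' -0.2 25
python3 -m crank '0 0 0 0 0 0;0 0 0 0 0 0;0 0 0 0 0 0;0 0 0 0 0 0;0 0 0 0 0 0;0 0 0 0 0 0' 1 25
```

```text
time: 3.7
ee_pos: [0.5377, 0.2145, 0.1612]
tcp_rot: [-90.1, 0.1, -1.5]
wrist_force: [-0.6, 0.4, 0.3]
opening: 0.0512
time: 4.3
ee_pos: [0.5388, 0.2149, 0.1637]
tcp_rot: [-90.0, -0.1, -1.5]
wrist_force: [1.7, -1.5, 4.4]
opening: 0.019
```

Gripped (opening 19 mm). Now I'll swing the handle along its arc.

```bash
python3 -m crank '0.008 0.003 0 0 0 0;0.017 0.007 0 0 0 0;0.025 0.011 0 0 0 0;0.032 0.016 0 0 0 0;0.039 0.021 0 0 0 0;0.046 0.027 0 0 0 0;0.053 0.033 0 0 0 0;0.059 0.04 0 0 0 0'
python3 -m crank '0.005 0.007 0 0 0 0;0.01 0.015 0 0 0 0;0.015 0.023 0 0 0 0;0.019 0.031 0 0 0 0;0.022 0.039 0 0 0 0;0.025 0.048 0 0 0 0;0.027 0.056 0 0 0 0;0.029 0.064 0 0 0 0'
python3 -m crank '0 0.003 0 0 0 0;0 0.006 0 0 0 0;0 0.006 0 0 0 0;0 0.006 0 0 0 0'
```

```text
time: 5.1
ee_pos: [0.598, 0.2132, 0.1225]
tcp_rot: [-90.0, 0.0, -1.5]
wrist_force: [-1.5, -1.3, 2.5]
opening: 0.019
time: 5.9
ee_pos: [0.6262, 0.2125, 0.0584]
tcp_rot: [-90.0, 0.0, -1.5]
wrist_force: [-4.6, -0.1, 2.3]
opening: 0.0186
time: 6.3
ee_pos: [0.6269, 0.2125, 0.0552]
tcp_rot: [-90.0, -0.1, -1.5]
wrist_force: [-4.2, -2.6, 12.7]
opening: 0.019
```

```bash
python3 -m crank '0 -0.003 0 0 0 0;0 -0.003 0 0 0 0;0 -0.003 0 0 0 0;0 -0.003 0 0 0 0;0 -0.02 0 0 0 0;0 -0.05 0 0 0 0;0 -0.09 0 0 0 0;0 -0.13 0 0 0 0' -0.05 25
python3 -m crank '0 -0.04 0 0 0 0; -0.03 -0.08 0.04 0 0 0; -0.06 -0.1 0.08 0 0 0; -0.09 -0.1 0.12 0 0 0;-0.12 -0.1 0.16 0 0 0;-0.15 -0.1 0.20 0 0 0;-0.18 -0.1 0.24 0 0 0;-0.2 -0.1 0.28 0 0 0'
python3 - <<'E'
from h import *
a=vision.camera('top')[165:300,85:375]
cv2.imwrite('pics/t2.png',cv2.convertScaleAbs(cv2.resize(a,None,fx=2.7,fy=2.7),alpha=1.6)[:,:,::-1])
d=np.array([np.cos(.038),np.sin(.038)]);print(bot.get_obs()['q'])
for a in (1.42,1.34,1.2): print(a,px('top',[[.498+.13*np.sin(a),.2147-.004*np.sin(a),.075+.13*np.cos(a)]]))
to([.3846,-.229,.2],[-90,0,92.2]); to([.3846,-.229,.2],[-90,0,-87.8])
E
```

```text
time: 7.1
ee_pos: [0.626, 0.2124, 0.1839]
tcp_rot: [-90.0, 0.1, -1.5]
wrist_force: [-0.2, 0.1, 0.8]
opening: 0.0448
time: 7.9
ee_pos: [0.437, 0.4896, 0.2837]
tcp_rot: [-90.0, -0.0, -1.5]
wrist_force: [1.3, 0.1, 0.4]
opening: 0.045
[ 48.77013263  24.58786558  42.20417781 107.62877666   0.14835328
 139.98708635]
1.42 [[151.98071495 170.75439459]]
1.34 [[150.85821187 170.82849094]]
1.2 [[148.84061685 171.81787038]]
shift [-0.0331  0.081  -0.7256] turn [-2.9000e-03 -1.6304e+00 -4.0000e-04] q [4.880e+01 2.460e+01 4.220e+01 1.076e+02 1.000e-01 1.400e+02]
shift [-0.0331  0.081  -0.7256] turn [ 4.0000e-04  1.5112e+00 -2.8000e-03] q [4.880e+01 2.460e+01 4.220e+01 1.076e+02 1.000e-01 1.400e+02]
```

View pics/t2.png

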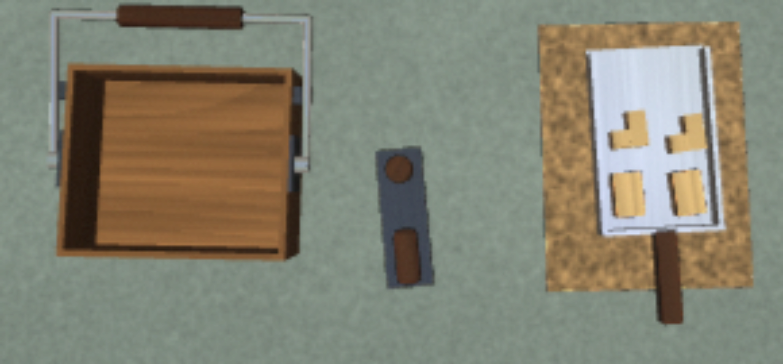

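The handle bar now sits at about (151.7,170.9) in the top view, which matches 1.42 rad (predicted 152.0,170.8), so it is home. The tray and blocks are unchanged. Next I'll move over to the tray.

```bash
python3 -m crank '0 0 -0.05 0 -0.12 0;-0.01 0 -0.1 0 -0.24 0;-0.02 0 -0.15 0 -0.36 0;-0.03 0 -0.2 0 -0.48 0;-0.04 0 -0.25 0 -0.6 0;-0.05 0 -0.3 0 -0.72 0;-0.06 0 -0.35 0 -0.84 0;-0.07 0 -0.40 0 -0.96 0' -1
cat >> h.py <<'E'
def grasp(t,phi):  # tool orientation for tray yaw t, tool tilted phi forward of straight down (rad)
    f=np.array([np.cos(t)*np.sin(phi),np.sin(t)*np.sin(phi),-np.cos(phi)]); x=np.array([-np.sin(t),np.cos(t),0])
    return R.from_matrix(np.c_[x,f,np.cross(x,f)]), f
E
python3 - <<'E'
from h import *
T,f=grasp(.038,np.pi/4); e=T.as_euler('xyz',degrees=True); G=np.array([.3846,-.229,.034]); print(e)
to([.33,-.2,.28],[-90,0,92.2]); to(G+.035*f-.12*f+[0,0,.05],e)
E
```

```text
time: 8.75
ee_pos: [0.3596, 0.0976, 0.2832]
tcp_rot: [-90.0, -0.0, 53.5]
wrist_force: [0.6, -1.2, 0.6]
opening: 0.0853
[-135.            0.           92.17723962]
shift [-0.2568  0.0031 -0.1532] turn [ 7.000e-04 -6.755e-01  2.000e-04] q [ 15.2 -16.4  -1.1 105.2  -0.   51.7]
shift [-0.2852  0.139  -0.1674] turn [-0.754  -0.6396 -0.2647] q [ 15.2 -16.4  -1.1 105.2  -0.   51.7]
```

```bash
python3 -m crank '-0.04 0 -0.02 -0.09 -0.08 -0.033;-0.08 0 -0.045 -0.19 -0.16 -0.066;-0.12 0.01 -0.07 -0.28 -0.24 -0.1;-0.16 0.02 -0.095 -0.38 -0.32 -0.132;-0.2 0.04 -0.12 -0.47 -0.4 -0.165;-0.235 0.06 -0.14 -0.57 -0.48 -0.2;-0.26 0.08 -0.155 -0.66 -0.56 -0.23;-0.285 0.1 -0.167 -0.754 -0.64 -0.265'
python3 - <<'E'
from h import *
T,f=grasp(.038,np.pi/4); e=T.as_euler('xyz',degrees=True); G=np.array([.3846,-.229,.034])
to(G-.085*f+[0,0,.05],e)
o=bot.get_obs();p=o['ee_pos'];print(p,o['tcp_rot']); F=R.from_euler('xyz',o['tcp_rot'],degrees=True).apply([0,1,0])
for n,d in(('scene',vision.camera('scene')),('top',vision.camera('top'))):
    for k in(.011,-.017,-.03): print(n,k,px(n,[p+k*F]),'B',px(n,[p+.011*F+[0,0,.011-k]]))
    u=px(n,[p])[0].astype(int); a=d[u[1]-45:u[1]+45,u[0]-50:u[0]+50]; print(u)
    im=cv2.resize(a,(500,450) if 0 else (400,360),interpolation=cv2.INTER_CUBIC); globals()[n]=im
cv2.imwrite('pics/h1.png',cv2.convertScaleAbs(np.hstack([scene,top]),alpha=1.7)[:,:,::-1])
E
```

```text
time: 9.55
ee_pos: [0.337, -0.1829, 0.2155]
tcp_rot: [-125.3, -3.5, 85.0]
wrist_force: [0.9, 0.2, -0.0]
opening: 0.0848
shift [-0.0536  0.051   0.0461] turn [-0.1648 -0.1359 -0.0338] q [-49.  -48.5 -34.8  78.6  26.  -37. ]
[ 0.33700123 -0.18288537  0.21553394] [-125.31992661   -3.54446774   84.98247724]
scene 0.011 [[124.70932949 166.87509198]] B [[124.70932949 166.87509198]]
scene -0.017 [[118.23916459 156.27098699]] B [[122.4073767  157.85052747]]
scene -0.03 [[115.19769687 151.28625421]] B [[121.30928794 153.54558567]]
[122 162]
top 0.011 [[329.00180846 296.9794913 ]] B [[329.00180846 296.9794913 ]]
top -0.017 [[331.91493658 307.38322083]] B [[332.27171576 299.40565839]]
top -0.03 [[333.33566442 312.45710279]] B [[333.87773286 300.59727194]]
[330 300]
```

View pics/h1.png

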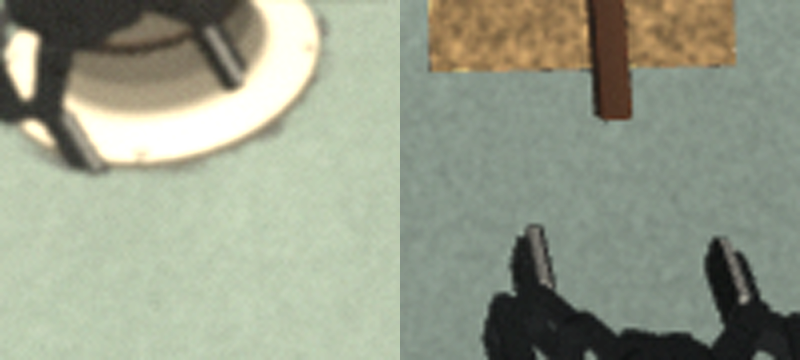

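The tips are at about (314,312) and (360,315) in the top crop and (97,159) and (131,139) in the scene. This confirms the ~30 mm offset runs along the tool axis. The move also stopped on joint 2's limit, so a 45° tilt isn't reachable there. I'll fit the kinematics from the recorded poses and check which tilts are feasible.

```bash
cat > k.py <<'E'
from h import *
from scipy.optimize import least_squares
Rot=lambda ax,d:R.from_euler(ax,d,degrees=True).as_matrix()
def fk(q,P,s5=1,s6=1):
    r0,z0,a,L1,L2,b,L3=P
    M=Rot('z',q[0]); A=M@Rot('y',q[1]);B=M@Rot('y',q[1]-q[2]);C=M@Rot('y',q[1]-q[2]+q[3])@Rot('z',s5*q[4])
    p=M@[r0,0,z0]+A@[a,0,L1]+B@[L2,0,b]+C@[L3,0,0]
    # tool axis = C x ; roll q6 about it; at q5=0,q6=90,pitch 90: tool x = radial = -C z... 
    X0=C@np.array([[0,1,0],[0,0,1],[1,0,0]]).T  # columns: y? placeholder basis
    y=C[:,0]; base=-C[:,2]*-1
    ang=np.radians(s6*(q[5]-90)); u=C[:,2]; v=np.cross(y,u)
    x=np.cos(ang)*u+np.sin(ang)*v
    return p,np.c_[x,y,np.cross(x,y)]
D=[([67.666,5.012,10.035,95.099,0,90],[.20892,.50851,.20848],[-90,0,67.67]),
([35.4,5.6,21,105.4,0,122.2],[.4335,.3077,.2992],[-90,0,3.2]),
([21.7,11.8,25.7,104,0,113.4],[.5387,.215,.2792],[-90,.1,-1.6]),
([48.77,24.59,42.2,107.63,.15,139.99],[.437,.4896,.2837],[-90,0,-1.5]),
([15.2,-16.4,-1.1,105.2,0,51.7],[.3596,.0976,.2832],[-90,0,53.5]),
([-49,-48.5,-34.8,78.6,26,-37],[.337,-.1829,.2155],[-125.3,-3.5,85.0])]
LO=np.array([-179,-48,-65.5,-126,-82.5,-179]);HI=np.array([179,103,70.5,130.2,86.8,179])
def best():
    o=None
    for s5 in(1,-1):
        for s6 in(1,-1):
            f=lambda P:np.concatenate([np.r_[(p:=fk(q,P,s5,s6))[0]-e,.1*(p[1]-R.from_euler('xyz',w_,degrees=True).as_matrix()).ravel()] for q,e,w_ in D])
            r=least_squares(f,[0,.3,0,.35,.35,0,.2])
            if o is None or r.cost<o[0]: o=(r.cost,r.x,s5,s6,np.abs(r.fun).max())
    return o
B=best(); P,S5,S6=B[1:4]
def ik(p,M,q0):
    f=lambda q:np.r_[(g:=fk(q,P,S5,S6))[0]-p,.3*(g[1]-M).ravel()]
    r=least_squares(f,np.clip(q0,LO+1,HI-1),bounds=(LO,HI)); return r.x,np.abs(r.fun).max()
E
python3 - <<'E'
from k import *
print(B)
G=np.array([.3846,-.229,.034]); Gt=np.array([-.133,0,.030]); off=.036
for phi0 in (0,10,20,30,40):
    T,f=grasp(.038,np.radians(phi0)); q,e=ik(G+off*f,T.as_matrix(),[-31,-10,-10,90-phi0,0,-30]); print(phi0,'grip',q.round(0),round(e,4))
    q2,e2=ik(G-.06*f+off*f,T.as_matrix(),q); print('   back',q2.round(0),round(e2,4))
    for yaw in(-2,12):
      for th in(0,30,60,70):
        t=np.radians(yaw); Rt=R.from_euler('zy',[t,np.radians(th)]) ; lipw=np.array([.498-.045,.2147,.12])
        Rt=R.from_matrix(R.from_euler('z',t).as_matrix()@R.from_euler('y',np.radians(th)).as_matrix())
        g=lipw+Rt.apply(Gt-[.09,0,.005]); T,f=grasp(t,np.radians(phi0-th))
        qd,ed=ik(g+off*f,T.as_matrix(),[30,-10,0,90,0,30]); print('   dump',yaw,th,qd.round(0),round(ed,4),g.round(2))
E
```

```text
(np.float64(0.00037676641627074075), array([ 0.02404942,  0.09508382, -0.00796171,  0.37715106,  0.50558276,
        0.02445231,  0.33071287]), 1, 1, np.float64(0.01841119393636781))
0 grip [-31.  -8. -27.  71.  -0. -33.] 0.0
   back [-31. -11. -22.  79.  -0. -33.] 0.0
   dump -2 0 [ 44. -32. -32.  91.   0.  46.] 0.0 [0.23 0.22 0.14]
   dump -2 30 [ 27.  -7.  -6. 119.  14.  26.] 0.0 [0.27 0.22 0.25]
   dump -2 60 [ 20.  12.   5. 130.  20.  15.] 0.0918 [0.36 0.22 0.33]
   dump -2 70 [ 18.  16.   4. 130.  21.  13.] 0.1371 [0.4  0.22 0.34]
   dump 12 0 [ 36. -38. -35.  93.   0.  24.] 0.0 [0.23 0.17 0.14]
   dump 12 30 [ 26.  -8.  -6. 121.   7.  12.] 0.0 [0.28 0.18 0.25]
   dump 12 60 [ 23.  13.   5. 130.  10.   7.] 0.1074 [0.37 0.2  0.33]
   dump 12 70 [ 22.  18.   5. 130.  11.   6.] 0.1539 [0.4  0.2  0.34]
10 grip [-35. -15. -33.  64.   6. -36.] 0.0
   back [-36. -19. -29.  72.   6. -37.] 0.0
   dump -2 0 [ 51. -38. -36.  87.  -8.  53.] 0.0 [0.23 0.22 0.14]
   dump -2 30 [ 30. -13.  -8. 112.  11.  31.] 0.0 [0.27 0.22 0.25]
   dump -2 60 [ 20.  10.   9. 130.  17.  17.] 0.0565 [0.36 0.22
[... 1547 characters left out ...]
   dump 12 70 [ 23.  13.  19. 130.   7.   9.] 0.0428 [0.4  0.2  0.34]
40 grip [-50. -31. -51.  42.  31. -45.] 0.0
   back [-57. -38. -50.  54.  33. -52.] 0.0
   dump -2 0 [ 80. -48. -47.  85. -40.  80.] 0.0068 [0.23 0.22 0.14]
   dump -2 30 [ 45. -31. -19.  95.  -7.  47.] 0.0 [0.27 0.22 0.25]
   dump -2 60 [ 25.   1.  13. 120.   9.  25.] 0.0 [0.36 0.22 0.33]
   dump -2 70 [ 21.  12.  24. 130.  11.  20.] 0.0 [0.4  0.22 0.34]
   dump 12 0 [ 71. -48. -46.  77. -34.  56.] 0.0625 [0.23 0.17 0.14]
   dump 12 30 [ 36. -36. -22.  95.  -4.  24.] 0.0 [0.28 0.18 0.25]
   dump 12 60 [ 25.   1.  13. 122.   4.  12.] 0.0 [0.37 0.2  0.33]
   dump 12 70 [ 23.  13.  24. 130.   6.  10.] 0.0063 [0.4  0.2  0.34]
```

```bash
cat >> k.py <<'E'
OFF=.036; PH=np.radians(35); Gt=np.array([-.133,0,.030])
def tp(lip,yaw,th): # tool pose for given lip position, tray yaw & tip angle (deg)
    t=np.radians(yaw);Rt=R.from_matrix(Rot('z',yaw)@Rot('y',th)); g=np.array(lip)+Rt.apply(Gt-[.09,0,.005])
    T,f=grasp(t,PH-np.radians(th)); return g+OFF*f,T,g
E
python3 - <<'E'
from k import *
T,f=grasp(.038,PH); e=T.as_euler('xyz',degrees=True); G=np.array([.3846,-.229,.034])
q0=[-45,-27,-45,50,20,-43]
for h in(.1,0): q,er=ik(G+OFF*f+[0,0,h],T.as_matrix(),q0); print('hover',h,q.round(0),round(er,4))
print(bot.get_obs()['q'].round(1)); to(G+OFF*f+[0,0,.08],e)
for lip,y,th in[([.607,-.22,.2],2,0),([.60,-.1,.22],2,0),([.6,.05,.22],0,0),([.57,.21,.22],-2,0),([.53,.21,.2],-2,0),([.5,.21,.17],-2,15),([.46,.21,.13],-2,25),([.453,.2147,.12],-2,30),([.453,.2147,.12],-2,45),([.453,.2147,.12],-2,65)]:
    p,T,g=tp(lip,y,th); q,er=ik(p,T.as_matrix(),[30*np.sign(lip[1]),-10,0,90,0,30*np.sign(lip[1])]); print(lip,th,q.round(0),round(er,4),p.round(3))
E
```

```text
hover 0.1 [-48. -33. -39.  59.  26. -44.] 0.0
hover 0 [-48. -29. -48.  46.  26. -44.] 0.0
[-49.6 -48.4 -35.   78.7  25.8 -37. ]
shift [-0.0436  0.1449  0.0095] turn [ 0.0032 -0.1506 -0.0245] q [-49.6 -48.4 -35.   78.7  25.8 -37. ]
[0.607, -0.22, 0.2] 0 [-47. -32. -29.  69.  26. -44.] 0.0 [ 0.405 -0.227  0.196]
[0.6, -0.1, 0.22] 0 [-29. -46. -33.  71.  17. -26.] 0.0 [ 0.398 -0.107  0.216]
[0.6, 0.05, 0.22] 0 [ 14. -48. -34.  71.  -8.  11.] 0.0055 [0.398 0.05  0.216]
[0.57, 0.21, 0.22] 0 [ 51. -37. -29.  76. -27.  48.] 0.0 [0.368 0.217 0.216]
[0.53, 0.21, 0.2] 0 [ 58. -42. -34.  79. -30.  55.] 0.0 [0.328 0.217 0.196]
[0.5, 0.21, 0.17] 15 [ 49. -35. -23.  89. -15.  49.] 0.0 [0.304 0.217 0.218]
[0.46, 0.21, 0.13] 25 [ 45. -32. -20.  95.  -7.  47.] 0.0 [0.275 0.216 0.211]
[0.453, 0.2147, 0.12] 30 [ 42. -28. -17.  98.  -3.  44.] 0.0 [0.276 0.221 0.217]
[0.453, 0.2147, 0.12] 45 [ 31. -13.  -1. 110.   5.  32.] 0.0 [0.307 0.22  0.26 ]
[0.453, 0.2147, 0.12] 65 [ 22.   9.  20. 129.  12.  21.] 0.0 [0.363 0.218 0.301]
```

```bash
python3 -m crank '-0.02 0.03 0.004 0 -0.07 -0.01;-0.043 0.06 0.009 0.003 -0.15 -0.025;-0.0436 0.1 0.0095 0.003 -0.15 -0.025;-0.0436 0.1449 0.0095 0.003 -0.15 -0.025;-0.0436 0.1449 0.0095 0.003 -0.15 -0.025;-0.0436 0.1449 0.0095 0.003 -0.15 -0.025'
python3 - <<'E'
from k import *
T,f=grasp(.038,PH); e=T.as_euler('xyz',degrees=True); G=np.array([.3846,-.229,.034])
o=bot.get_obs();print(o['ee_pos'],o['tcp_rot'],e); to(G+OFF*f+[0,0,.08],e);to(G+OFF*f,e)
F=R.from_euler('xyz',o['tcp_rot'],degrees=True).apply([0,1,0]); print('pads now at',o['ee_pos']-OFF*F)
d=vision.camera('scene')[170:300,70:230];t=vision.camera('top')[200:330,270:400]
cv2.imwrite('pics/h2.png',cv2.convertScaleAbs(np.hstack([cv2.resize(x,None,fx=2.7,fy=2.7,interpolation=cv2.INTER_CUBIC) for x in (d,t)]),alpha=1.6)[:,:,::-1])
E
```

```text
time: 10.25
ee_pos: [0.4092, -0.222, 0.088]
tcp_rot: [-125.0, -0.1, 92.8]
wrist_force: [-0.7, -0.7, -0.4]
opening: 0.0853
[ 0.40919315 -0.22203062  0.08798131] [-1.25006042e+02 -6.49511066e-02  9.28325229e+01] [-125.            0.           92.17723962]
shift [-0.006   0.0004  0.0055] turn [0.0001 0.0087 0.0075] q [-44.7 -37.  -43.8  57.9  25.1 -41.8]
shift [-0.0061  0.0659  0.0514] turn [0.0001 0.0087 0.0075] q [-44.7 -37.  -43.8  57.9  25.1 -41.8]
pads now at [ 0.38856818 -0.22308456  0.11746859]
```

View pics/h2.png

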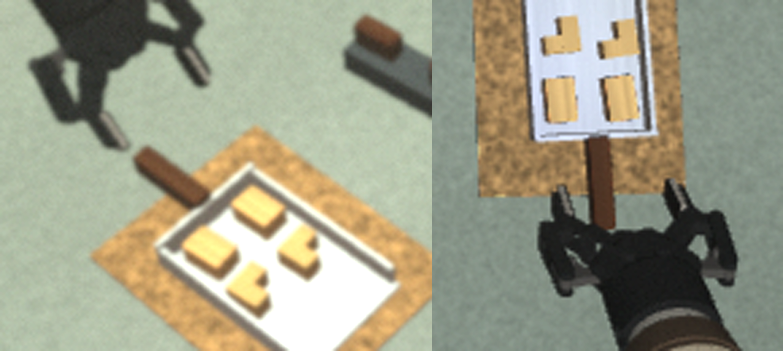

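The tips straddle the handle: left (555,190) and right (668,183) around a handle at about x=602 in the right half. A 6 mm correction remains, and it's included in the next move. I'll go down and grip hard.

```bash
python3 -m crank '-0.006 0.01 0.008 0 0.009 0.0075;-0.006 0.02 0.016 0 0.009 0.0075;-0.006 0.035 0.028 0 0.009 0.0075;-0.006 0.05 0.04 0 0.009 0.0075;-0.006 0.06 0.047 0 0.009 0.0075;-0.006 0.066 0.0514 0 0.009 0.0075;-0.006 0.066 0.0514 0 0.009 0.0075'
python3 -m crank '0 0 0 0 0 0;0 0 0 0 0 0;0 0 0 0 0 0;0 0 0 0 0 0;0 0 0 0 0 0;0 0 0 0 0 0;0 0 0 0 0 0;0 0 0 0 0 0' 1 115
python3 - <<'E'
from k import *
o=bot.get_obs();print(o['ee_pos'],o['tcp_rot'],o['opening'])
A=R.from_euler('xyz',o['tcp_rot'],degrees=True);print('20 cm up in tool',A.inv().apply([0,0,.2]))
E
```

```text
time: 11.05
ee_pos: [0.4048, -0.2295, 0.004]
tcp_rot: [-125.1, 0.0, 92.0]
wrist_force: [0.3, -0.4, -0.3]
opening: 0.0855
time: 11.85
ee_pos: [0.4053, -0.2299, 0.0052]
tcp_rot: [-125.1, 0.1, 92.0]
wrist_force: [-3.6, 0.7, 4.5]
opening: 0.0179
[ 0.40529543 -0.22990311  0.00518372] [-1.25126629e+02  1.03822401e-01  9.20354965e+01] 0.017881546528705244
20 cm up in tool [-0.00036241 -0.16357621 -0.1150769 ]
```

Gripped at 18–20 mm. I'll lift slowly and check for sag.

```bash
python3 -m crank '0 -0.004 -0.003 0 0 0;0 -0.012 -0.0085 0 0 0;0 -0.025 -0.0175 0 0 0;0 -0.041 -0.029 0 0 0;0 -0.057 -0.040 0 0 0;0 -0.073 -0.0515 0 0 0;0 -0.082 -0.0575 0 0 0;0 -0.082 -0.0575 0 0 0'
python3 - <<'E'
from k import *
o=bot.get_obs();print(o['ee_pos'],o['tcp_rot'],o['q'].round(1))
d=vision.camera('scene')[150:320,60:300]
cv2.imwrite('pics/l1.png',cv2.convertScaleAbs(cv2.resize(d,None,fx=3,fy=3,interpolation=cv2.INTER_CUBIC),alpha=1.6)[:,:,::-1])
A=R.from_euler('xyz',o['tcp_rot'],degrees=True); p=o['ee_pos']
g=p-OFF*A.apply([0,1,0]); Rt=R.from_matrix(Rot('z',2.1)); print(g)
for th in(0,5,10):
  Rx=Rt*R.from_euler('y',th,degrees=True); print(th,*[px('scene',[g+Rx.apply(np.array(c)-Gt)]).round(0)[0] for c in[(.09,.058,.014),(.09,-.058,.014),(-.09,.058,.032),(-.09,-.058,.032)]])
E
```

```text
time: 12.65
ee_pos: [0.4054, -0.23, 0.1064]
tcp_rot: [-125.2, 0.2, 92.0]
wrist_force: [0.3, -0.8, -3.7]
opening: 0.0182
[ 0.40537627 -0.23001195  0.10644823] [-125.1621421     0.16618021   92.03651935] [-45.9 -37.1 -41.9  59.9  25.2 -42.2]
[ 0.38465421 -0.23066339  0.13587903]
0 [215. 246.] [178. 282.] [157. 202.] [118. 233.]
5 [215. 251.] [178. 286.] [157. 203.] [118. 234.]
10 [214. 255.] [178. 290.] [157. 204.] [119. 235.]
```

View pics/l1.png

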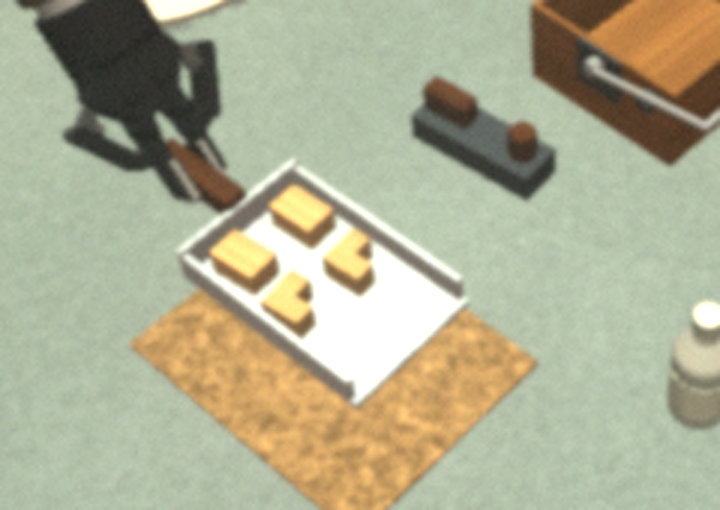

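The tray is up and nearly level: front corners at scene (215,250) and (179,284), within about 2° of the prediction, with all four blocks in place. I'll carry it over to the box.

```bash
python3 -m crank '0.005 -0.006 -0.008 0 0 0;0.012 -0.016 -0.02 0 0 0;0.024 -0.025 -0.035 0 0 0;0.04 -0.034 -0.05 0 0 0;0.06 -0.042 -0.065 0 0 0;0.08 -0.048 -0.078 0 0 0;0.1 -0.051 -0.085 0 0 0;0.12 -0.051 -0.085 0 0 0'
python3 -m crank '0.02 0 0 0 0 0;0.04 0 0 0 0.007 0.005;0.06 0 0 0 0.014 0.01;0.08 0 0 0 0.02 0.014;0.10 0 0 0 0.028 0.02;0.12 0 0 0 0.035 0.025;0.14 0 0 0 0.042 0.03;0.16 0 0 0 0.05 0.035'
python3 - <<'E'
from k import *
o=bot.get_obs();print(o['ee_pos'],o['tcp_rot'],o['q'].round(1),o['opening'])
p,T,g=tp([.57,.2147,.2],-1.8,0); e=T.as_euler('xyz',degrees=True); print(p,e); to(p,e)
E
```

```text
time: 13.5
ee_pos: [0.4415, -0.1066, 0.1974]
tcp_rot: [-125.2, 0.1, 92.1]
wrist_force: [0.3, -0.4, -2.5]
opening: 0.0182
time: 14.3
ee_pos: [0.4385, 0.0546, 0.1968]
tcp_rot: [-124.9, 0.0, 88.5]
wrist_force: [0.5, 0.3, -1.8]
opening: 0.0183
[0.43852951 0.05464264 0.19677564] [-1.24899646e+02  4.30415973e-02  8.85445850e+01] [ 12.7 -48.5 -38.   66.4  -8.1  11.7] 0.018261651340758068
[0.3677486  0.22105601 0.19551053] [-125.     0.    88.2]
shift [ 0.1646 -0.042   0.0622] turn [-0.0017  0.0054  0.0028] q [ 12.7 -48.5 -38.   66.4  -8.1  11.7]
```

```bash
python3 -m crank '0.02 0 0 0 0 0;0.04 -0.002 0.003 0 0.003 0.001;0.06 -0.006 0.008 0 0.005 0.003;0.085 -0.012 0.017 0 0.005 0.003;0.11 -0.02 0.03 0 0.005 0.003;0.135 -0.028 0.042 0 0.005 0.003;0.155 -0.036 0.054 0 0.005 0.003;0.1646 -0.042 0.0622 0 0.005 0.003'
python3 - <<'E'
from k import *
o=bot.get_obs();print(o['ee_pos'],o['tcp_rot'],o['q'].round(1),o['opening'])
im=vision.camera('top'); hsv=cv2.cvtColor(im,cv2.COLOR_RGB2HSV); np.save('m.npy',im)
m=cv2.inRange(hsv,(10,60,140),(25,200,255)); n,_,st,c=cv2.connectedComponentsWithStats(m)
print([(s[4],cc.round(0)) for s,cc in zip(st[1:],c[1:]) if s[4]>25])
for lip,th in[([.54,.2147,.18],8),([.51,.2147,.155],16),([.48,.2147,.135],22),([.455,.2147,.12],28),([.455,.2147,.12],36)]:
    p,T,g=tp(lip,-1.8,th); q,er=ik(p,T.as_matrix(),o['q']); print(lip,th,q.round(0),er.round(4)); to(p,T.as_euler('xyz',degrees=True),o)
E
```

```text
time: 15.1
ee_pos: [0.3667, 0.2218, 0.1951]
tcp_rot: [-124.8, -0.0, 88.3]
wrist_force: [-0.2, -0.7, -2.6]
opening: 0.0179
[0.36669825 0.22177143 0.19506163] [-1.24823452e+02 -1.63158619e-02  8.83433606e+01] [ 49.8 -40.2 -33.2  73.5 -26.5  45.9] 0.017877661600096236
[(np.int32(34), array([142., 257.])), (np.int32(34), array([148., 257.]))]
[0.54, 0.2147, 0.18] 8 [ 50. -36. -27.  81. -21.  49.] 0.0
shift [-0.0016 -0.0229  0.0177] turn [0.1365 0.002  0.0015] q [ 49.8 -40.2 -33.2  73.5 -26.5  45.9]
[0.51, 0.2147, 0.155] 16 [ 47. -33. -23.  87. -14.  48.] 0.0
shift [-0.0024 -0.0392  0.0364] turn [0.2762 0.0021 0.0014] q [ 49.8 -40.2 -33.2  73.5 -26.5  45.9]
[0.48, 0.2147, 0.135] 22 [ 46. -32. -21.  92. -10.  47.] 0.0
shift [-0.0033 -0.0528  0.0556] turn [0.3809 0.0022 0.0013] q [ 49.8 -40.2 -33.2  73.5 -26.5  45.9]
[0.455, 0.2147, 0.12] 28 [ 43. -30. -19.  96.  -5.  45.] 0.0
shift [-0.0041 -0.0658  0.0667] turn [0.4856 0.0023 0.0012] q [ 49.8 -40.2 -33.2  73.5 -26.5  45.9]
[0.455, 0.2147, 0.12] 36 [ 37. -22. -10. 102.   1.  39.] 0.0
shift [-0.0041 -0.0775  0.0409] turn [0.6252 0.0023 0.001 ] q [ 49.8 -40.2 -33.2  73.5 -26.5  45.9]
```

Run:
```python
from k import *
o=bot.get_obs()
for lip,th in[([.545,.2147,.185],5),([.5,.2147,.16],10),([.46,.2147,.14],13),([.455,.2147,.125],20),([.455,.2147,.12],26),([.455,.2147,.12],32),([.455,.2147,.12],38),([.455,.2147,.12],44),([.455,.2147,.12],50),([.455,.2147,.12],56),([.455,.2147,.12],62),([.455,.2147,.12],66)]:
    p,T,g=tp(lip,-1.8,th); q,er=ik(p,T.as_matrix(),o['q']); print(lip,th,q.round(0),er.round(4)); to(p,T.as_euler('xyz',degrees=True),o)
```

```text
[0.545, 0.2147, 0.185] 5 [ 52. -37. -29.  79. -24.  50.] 0.0
shift [-0.0019 -0.0157  0.017 ] turn [0.0836 0.0022 0.002 ] q [ 49.9 -40.2 -33.2  73.6 -26.5  46. ]
[0.5, 0.2147, 0.16] 10 [ 55. -39. -29.  85. -21.  54.] 0.0
shift [-0.0032 -0.0342  0.0566] turn [0.1708 0.0023 0.0019] q [ 49.9 -40.2 -33.2  73.6 -26.5  46. ]
[0.46, 0.2147, 0.14] 13 [ 58. -41. -31.  89. -19.  58.] 0.0
shift [-0.0043 -0.048   0.0933] turn [0.2232 0.0023 0.0018] q [ 49.9 -40.2 -33.2  73.6 -26.5  46. ]
[0.455, 0.2147, 0.125] 20 [ 51. -37. -26.  91. -12.  52.] 0.0
shift [-0.0045 -0.0544  0.0871] turn [0.3454 0.0024 0.0017] q [ 49.9 -40.2 -33.2  73.6 -26.5  46. ]
[0.455, 0.2147, 0.12] 26 [ 45. -31. -21.  95.  -7.  47.] 0.0
shift [-0.0045 -0.062   0.0723] turn [0.4501 0.0025 0.0016] q [ 49.9 -40.2 -33.2  73.6 -26.5  46. ]
[0.455, 0.2147, 0.12] 32 [ 40. -26. -15.  99.  -2.  42.] 0.0
shift [-0.0045 -0.0718  0.0535] turn [0.5548 0.0026 0.0014] q [ 49.9 -40.2 -33.2  73.6 -26.5  46. ]
[0.455, 0.2147, 0.12] 38 [ 35. -20.  -8. 104.   2.  37.] 0.0
shift [-0.0045 -0.0796  0.0337] turn [0.6595 0.0027 0.0013] q [ 49.9 -40.2 
[... 162 characters left out ...]
33.2  73.6 -26.5  46. ]
[0.455, 0.2147, 0.12] 50 [ 28.  -7.   4. 114.   7.  29.] 0.0
shift [-0.0046 -0.0887 -0.0076] turn [0.869  0.0029 0.001 ] q [ 49.9 -40.2 -33.2  73.6 -26.5  46. ]
[0.455, 0.2147, 0.12] 56 [ 25.  -0.  11. 120.   9.  25.] 0.0
shift [-0.0046 -0.09   -0.0287] turn [9.737e-01 2.900e-03 9.000e-04] q [ 49.9 -40.2 -33.2  73.6 -26.5  46. ]
[0.455, 0.2147, 0.12] 62 [ 23.   6.  17. 126.  11.  22.] 0.0
shift [-0.0047 -0.0891 -0.0499] turn [1.0784e+00 3.0000e-03 7.0000e-04] q [ 49.9 -40.2 -33.2  73.6 -26.5  46. ]
[0.455, 0.2147, 0.12] 66 [ 21.  11.  22. 130.  12.  20.] 0.0
shift [-0.0047 -0.0872 -0.0639] turn [1.1482e+00 3.1000e-03 6.0000e-04] q [ 49.9 -40.2 -33.2  73.6 -26.5  46. ]
```

```bash
python3 -m crank '0 -0.004 0.004 0.02 0 0;-0.001 -0.010 0.011 0.05 0 0;-0.002 -0.017 0.020 0.085 0.002 0.002;-0.002 -0.023 0.033 0.115 0.002 0.002;-0.003 -0.030 0.048 0.145 0.002 0.002;-0.003 -0.037 0.065 0.175 0.002 0.002;-0.004 -0.044 0.082 0.205 0.002 0.002;-0.0043 -0.048 0.0933 0.223 0.002 0.002'
python3 - <<'E'
from k import *
o=bot.get_obs();print(o['ee_pos'],o['tcp_rot'],o['q'].round(1),o['opening'])
a=vision.camera('scene')[60:230,200:400];b=vision.camera('top')[150:290,80:250]
s=lambda x:cv2.resize(x,(400,int(400*x.shape[0]/x.shape[1])),interpolation=cv2.INTER_CUBIC)
a,b=s(a),s(b);h=min(len(a),len(b)); cv2.imwrite('pics/d1.png',cv2.convertScaleAbs(np.hstack([a[:h],b[:h]]),alpha=1.6)[:,:,::-1])
for lip,th in[([.455,.2147,.125],20),([.455,.2147,.12],26),([.455,.2147,.12],32),([.455,.2147,.12],38),([.455,.2147,.12],44),([.455,.2147,.12],50),([.455,.2147,.12],56),([.455,.2147,.12],62)]:
    p,T,g=tp(lip,-1.8,th); to(p,T.as_euler('xyz',degrees=True),o)
# projected tray outline
A=R.from_euler('xyz',o['tcp_rot'],degrees=True); g=o['ee_pos']-OFF*A.apply([0,1,0]); Rt=R.from_matrix(Rot('z',-1.8)@Rot('y',13)); 
C=[g+Rt.apply(np.array(c)-Gt) for c in[(.09,.053,.005),(.09,-.053,.005)]]; print(C,px('scene',C),px('top',C))
E
```

```text
time: 15.95
ee_pos: [0.2634, 0.2182, 0.1812]
tcp_rot: [-112.0, 0.1, 88.0]
wrist_force: [-0.7, 0.9, -2.5]
opening: 0.0182
[0.26344944 0.21821908 0.18119362] [-1.11980241e+02  6.07327629e-02  8.79649945e+01] [ 56.3 -39.5 -29.8  87.8 -18.6  56.3] 0.01819995977344961
shift [ 0.0025 -0.0082 -0.0032] turn [ 0.1218 -0.0036 -0.0023] q [ 56.3 -39.5 -29.8  87.8 -18.6  56.3]
shift [ 0.0025 -0.0189 -0.0159] turn [ 0.2265 -0.0037 -0.0021] q [ 56.3 -39.5 -29.8  87.8 -18.6  56.3]
shift [ 0.0025 -0.0326 -0.0321] turn [ 0.3313 -0.0038 -0.0019] q [ 56.3 -39.5 -29.8  87.8 -18.6  56.3]
shift [ 0.0026 -0.0445 -0.0496] turn [ 0.436  -0.0039 -0.0017] q [ 56.3 -39.5 -29.8  87.8 -18.6  56.3]
shift [ 0.0026 -0.0546 -0.0683] turn [ 0.5407 -0.004  -0.0015] q [ 56.3 -39.5 -29.8  87.8 -18.6  56.3]
shift [ 0.0026 -0.0626 -0.0879] turn [ 0.6454 -0.0041 -0.0013] q [ 56.3 -39.5 -29.8  87.8 -18.6  56.3]
shift [ 0.0027 -0.0685 -0.1082] turn [ 0.7501 -0.0042 -0.0011] q [ 56.3 -39.5 -29.8  87.8 -18.6  56.3]
shift [ 0.0028 -0.0723 -0.129 ] turn [ 0.8549 -0.0043 -0.0009] q [ 56.3 -39.5 -29.8  87.8 -18.6  56.3]
[array([0.46320595, 0.26505835, 0.14005353]), array([0.45987641, 0.15911065, 0.14005353])] [[286.89583672 118.65243466]
 [260.82202215 137.25652898]] [[121.03779951 239.37775132]
 [168.47554051 240.44198976]]
```

View pics/d1.png

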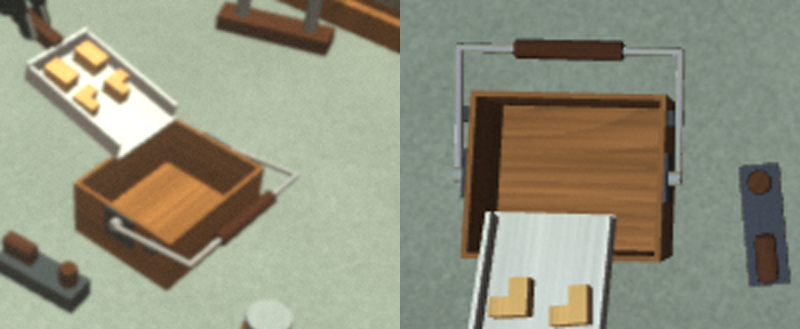

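The lip is at top row ~240.5 (predicted 240), about 40 mm inside the mouth. All four blocks are on the tray and the handle is home. Now I'll tip it.

```bash
python3 -m crank '0.001 -0.004 -0.0015 0.06 -0.002 -0.001;0.0025 -0.008 -0.003 0.122 -0.004 -0.002;0.0025 -0.013 -0.009 0.175 -0.004 -0.002;0.0025 -0.019 -0.016 0.227 -0.004 -0.002;0.0025 -0.026 -0.024 0.28 -0.004 -0.002;0.0025 -0.033 -0.032 0.331 -0.004 -0.002;0.0025 -0.039 -0.041 0.384 -0.004 -0.002;0.0025 -0.0445 -0.05 0.436 -0.004 -0.002'
cat > blk.py <<'E'
from k import *
def blk(tag):
    im=vision.camera('top'); hsv=cv2.cvtColor(im,cv2.COLOR_RGB2HSV); cv2.imwrite(f'pics/{tag}.png',im[:,:,::-1])
    m=cv2.inRange(hsv,(10,40,125),(28,190,255)); n,_,st,c=cv2.connectedComponentsWithStats(m)
    print([(int(s[4]),cc.round(0).tolist()) for s,cc in zip(st[1:],c[1:]) if s[4]>12 and s[0]<280])
E
python3 - <<'E'
from blk import *
o=bot.get_obs();print(o['ee_pos'],o['tcp_rot'],o['q'].round(1),o['wrist_force']); blk('b1')
for th in(38,44,50,56,62,65): p,T,g=tp([.455,.2147,.12],-1.8,th); to(p,T.as_euler('xyz',degrees=True),o)
h=cv2.cvtColor(cv2.imread('pics/top0.png'),cv2.COLOR_BGR2HSV); print(h[237,318],h[237,340],h[214,320],h[240,150],h[250,170])
E
```

```text
time: 16.85
ee_pos: [0.2951, 0.2199, 0.2413]
tcp_rot: [-87.1, 0.0, 88.2]
wrist_force: [-0.8, 0.6, -1.5]
opening: 0.0182
[0.29511849 0.21986509 0.241339  ] [-8.70752031e+01  7.79128325e-03  8.82242123e+01] [ 35.2 -16.2  -5.9 102.7   1.8  37. ] [-0.81614009  0.63892947 -1.50265216]
[(48, [112.0, 293.0]), (41, [118.0, 293.0]), (59, [141.0, 294.0]), (48, [147.0, 294.0]), (313, [76.0, 356.0]), (220, [242.0, 381.0])]
shift [-0.0001  0.0004  0.0022] turn [ 0.0013  0.0004 -0.0002] q [ 35.2 -16.2  -5.9 102.7   1.8  37. ]
shift [-0.0001 -0.0166 -0.0105] turn [ 0.106   0.0004 -0.0002] q [ 35.2 -16.2  -5.9 102.7   1.8  37. ]
shift [-0.0002 -0.0321 -0.0249] turn [ 2.108e-01  4.000e-04 -2.000e-04] q [ 35.2 -16.2  -5.9 102.7   1.8  37. ]
shift [-0.0002 -0.046  -0.0408] turn [ 3.155e-01  4.000e-04 -2.000e-04] q [ 35.2 -16.2  -5.9 102.7   1.8  37. ]
shift [-0.0002 -0.0583 -0.0581] turn [ 4.202e-01  4.000e-04 -2.000e-04] q [ 35.2 -16.2  -5.9 102.7   1.8  37. ]
shift [-0.0002 -0.0637 -0.0672] turn [ 4.726e-01  4.000e-04 -3.000e-04] q [ 35.2 -16.2  -5.9 102.7   1.8  37. ]
[ 19 111 142] [ 19 112 141] [ 19 110 132] [ 14 151  83] [ 14 151  91]
```

```bash
python3 -m crank '0 -0.008 -0.004 0.05 0 0;0 -0.0166 -0.0105 0.106 0 0;0 -0.024 -0.0175 0.158 0 0;0 -0.032 -0.025 0.21 0 0;0 -0.039 -0.033 0.263 0 0;0 -0.046 -0.041 0.315 0 0;0 -0.053 -0.05 0.368 0 0;0 -0.0583 -0.058 0.42 0 0'
python3 -m crank '0 0 0 0 0 0;0 0 0 0 0 0;0 0 0 0 0 0;0 0 0 0 0 0'
python3 - <<'E'
from blk import *
o=bot.get_obs();print(o['ee_pos'],o['tcp_rot'],o['q'].round(1),o['wrist_force']); blk('b2')
p,T,g=tp([.455,.2147,.12],-1.8,62); q,_=ik(p,T.as_matrix(),o['q']);print(q)
a=cv2.imread('pics/b2.png').astype(int); b=cv2.cvtColor(cv2.imread('pics/top0.png'),cv2.COLOR_BGR2RGB)
d=(a[:,:,2]-cv2.imread('pics/b1.png').astype(int)[:,:,2])[185:265,105:200]; ys,xs=np.where(d>30); print(len(ys), xs.mean()+105 if len(xs) else 0, ys.mean()+185 if len(ys) else 0)
# coarse map of maple-like (brighter than box floor) in the box
v=a[185:265,105:200].max(2); 
for r in range(0,80,5): print(' '.join('%3d'%x for x in v[r:r+5].reshape(5,-1,5).mean((0,2))))
E
```

```text
time: 17.7
ee_pos: [0.356, 0.2179, 0.296]
tcp_rot: [-63.1, 0.0, 88.3]
wrist_force: [0.1, 0.0, -2.5]
opening: 0.0182
time: 18.1
ee_pos: [0.3542, 0.2182, 0.2965]
tcp_rot: [-63.2, 0.0, 88.3]
wrist_force: [-0.2, -0.1, -2.3]
opening: 0.0183
[0.35421066 0.21817556 0.29645439] [-6.31525309e+01  3.53532526e-02  8.82861754e+01] [ 23.5  13.   23.8 125.4  11.1  22.8] [-0.24951693 -0.09609563 -2.26082514]
[(113, [137.0, 203.0]), (114, [158.0, 203.0]), (163, [178.0, 211.0]), (163, [149.0, 216.0]), (24, [82.0, 220.0]), (23, [77.0, 264.0]), (1766, [13.0, 354.0]), (224, [242.0, 381.0])]
[ 22.83128645   6.30171046  17.29265991 125.84275406  10.90685418
  22.22116365]
662 152.33836858006043 216.04833836858006
 84  90  89  89  92  94  94  94  91  93  92  93  93  93  94  94  94  93 100
 82  63  45  49  50  52  51  54  55  55  57  57  59  59  60  61  63  69  87
 59  53  28  40  88  94 103  87  83  90 101  90  82  82  77  73  71  66  76
 72  49  28  43  90 134 142 107  86 133 142 111  85  89  95  93  86  66  77
 81  44  27  48  91  91 111 122  95  88 109 127  82 118 143 113  97  60  71
 76  42  26  52  92  92  96 116 142 109  92  90  91 108 142 120  90  57  70
 68  38  26  55  90  89  89 110 141 141  95  85  85  99 139 115  82  58  67
 74  33  26  60  91  91  91  90 116 126  82  89  88  88  85  86  84  62  75
 73  30  26  66  96  94  94  93  93  91  94  94  94  94  94  93  93  66  89
 74  28  25  71  98  98  99  99  99 100 100  99  99  99  98  96  94  50  70
 85  27  43  75  91  91  91  92  92  92  94  94  89  91  94  93  92  46  73
 78  35  50  64  85  85  85  86  87  86  86  88  67  79  88  90  88  44  76
 73  53  39  69  75  76  78  78  77  77  76  78  48  79  91  93  91  41  82
 37  41  58  75  75  77  79  77  77  77  77  71  47  96  98  98  94  39  83
  7  40  74  75  76  79  78  78  78  77  78  55  53  67  65  68  75  38  83
  6  39  75  76  78  79  78  79  78  77  76  42  84  88  88  90  89  85  92
```

Four maple blobs, with areas of 113, 114, 163 and 163 px, lie on the box floor at (137,203), (158,203), (178,211) and (149,216). All four blocks are in. I'll level the tray now.

Run:
```python
from blk import *
for u,v in[(137,203),(158,203),(178,211),(149,216)]:
    c=w('top',(u,v),.03); print('box frame',(R.from_euler('z',.0307).apply(c-[.498,.2147,0])).round(3))
o=bot.get_obs()
for lip,th in[([.455,.2147,.13],54),([.465,.2147,.145],46),([.475,.2147,.16],38),([.49,.2147,.175],30),([.505,.2147,.19],22),([.525,.2147,.2],14),([.545,.2147,.205],7),([.565,.2147,.21],0)]:
    p,T,g=tp(lip,-1.8,th); q,er=ik(p,T.as_matrix(),[30,-10,0,90,0,30]); print(th,q.round(0),er.round(4)); to(p,T.as_euler('xyz',degrees=True),o)
```

```text
box frame [0.055 0.051 0.03 ]
box frame [ 0.056 -0.003  0.03 ]
box frame [ 0.037 -0.055  0.03 ]
box frame [0.022 0.018 0.03 ]
54 [ 26.  -2.  10. 119.   9.  27.] 0.0
shift [-0.0003  0.0146  0.0169] turn [-0.1372  0.0012 -0.0012] q [ 23.5  13.   23.8 125.4  11.1  22.8]
46 [ 29.  -9.   5. 113.   6.  31.] 0.0
shift [0.     0.0229 0.0253] turn [-0.2768  0.0013 -0.0011] q [ 23.5  13.   23.8 125.4  11.1  22.8]
38 [ 34. -16.  -1. 108.   2.  35.] 0.0
shift [0.0004 0.0325 0.0299] turn [-0.4165  0.0014 -0.001 ] q [ 23.5  13.   23.8 125.4  11.1  22.8]
30 [ 38. -21.  -6. 102.  -3.  40.] 0.0
shift [0.0008 0.0404 0.0262] turn [-0.5561  0.0015 -0.0009] q [ 23.5  13.   23.8 125.4  11.1  22.8]
22 [ 43. -27. -12.  96.  -9.  44.] 0.0
shift [0.0013 0.0485 0.0185] turn [-0.6957  0.0015 -0.0008] q [ 23.5  13.   23.8 125.4  11.1  22.8]
14 [ 47. -31. -18.  89. -16.  47.] 0.0
shift [0.0019 0.0583 0.0003] turn [-8.353e-01  1.600e-03 -7.000e-04] q [ 23.5  13.   23.8 125.4  11.1  22.8]
7 [ 50. -35. -24.  82. -22.  48.] 0.0
shift [ 0.0025  0.0684 -0.0228] turn [-9.575e-01  1.700e-03 -6.000e-04] q [ 23.5  13.   23.8 125.4  11.1  22.8]
0 [ 53. -38. -30.  75. -28.  49.] 0.0
shift [ 0.0032  0.0773 -0.0487] turn [-1.0797e+00  1.7000e-03 -5.0000e-04] q [ 23.5  13.   23.8 125.4  11.1  22.8]
```

```bash
python3 -m crank '0 0.0146 0.017 -0.137 0 0;0 0.023 0.025 -0.277 0 0;0 0.0325 0.03 -0.4165 0 0;0.001 0.04 0.026 -0.556 0.001 -0.001;0.001 0.0485 0.0185 -0.695 0.001 -0.001;0.002 0.058 0 -0.835 0.002 -0.001;0.0025 0.068 -0.023 -0.957 0.002 -0.001;0.003 0.077 -0.049 -1.08 0.002 -0.001'
python3 - <<'E'
from blk import *
o=bot.get_obs();print(o['ee_pos'],o['tcp_rot'],o['q'].round(1),o['wrist_force'])
q=[20,-40,-30,70,-10,20]
for lip,y in[([.565,.2147,.21],-1.8),([.61,.1,.21],-1),([.63,.05,.21],0),([.635,-.05,.21],0),([.62,-.15,.21],1),([.60,-.219,.21],2),([.60,-.219,.03],2),([.60,-.219,.009],2)]:
    p,T,g=tp(lip,y,0); q,er=ik(p,T.as_matrix(),q); print(lip,q.round(0),er.round(4)); to(p,T.as_euler('xyz',degrees=True),o)
E
```

```text
time: 18.95
ee_pos: [0.3633, 0.2211, 0.2055]
tcp_rot: [-125.3, -0.2, 88.2]
wrist_force: [0.7, 0.1, -1.4]
opening: 0.018
[0.36326988 0.22113392 0.2054683 ] [-125.26520264   -0.1733323    88.22568201] [ 50.5 -40.6 -32.4  74.7 -27.1  46.6] [ 0.6852221   0.05165813 -1.3585524 ]
[0.565, 0.2147, 0.21] [ 53. -38. -30.  75. -28.  49.] 0.0
shift [-0.0001 -0.0003  0.0004] turn [ 0.0046 -0.0014  0.0027] q [ 50.5 -40.6 -32.4  74.7 -27.1  46.6]
[0.61, 0.1, 0.21] [ 26. -45. -34.  69. -15.  23.] 0.0
shift [-0.1162  0.0274 -0.0394] turn [ 0.0046 -0.0128 -0.0053] q [ 50.5 -40.6 -32.4  74.7 -27.1  46.6]
[0.63, 0.05, 0.21] [ 12. -45. -34.  67.  -7.  10.] 0.0
shift [-0.1691  0.0398 -0.0572] turn [ 0.0047 -0.0271 -0.0153] q [ 50.5 -40.6 -32.4  74.7 -27.1  46.6]
[0.635, -0.05, 0.21] [-12. -44. -34.  66.   7. -10.] 0.0
shift [-0.2689  0.0442 -0.064 ] turn [ 0.0047 -0.0271 -0.0153] q [ 50.5 -40.6 -32.4  74.7 -27.1  46.6]
[0.62, -0.15, 0.21] [-35. -39. -31.  68.  19. -30.] 0.0
shift [-0.3728  0.0371 -0.0546] turn [ 0.0047 -0.0413 -0.0254] q [ 50.5 -40.6 -32.4  74.7 -27.1  46.6]
[0.6, -0.219, 0.21] [-48. -33. -28.  71.  26. -44.] 0.0
shift [-0.4459  0.0268 -0.0403] turn [ 0.0047 -0.0556 -0.0354] q [ 50.5 -40.6 -32.4  74.7 -27.1  46.6]
[0.6, -0.219, 0.03] [-48. -32. -48.  50.  26. -44.] 0.0
shift [-0.4465  0.1737  0.0637] turn [ 0.0047 -0.0556 -0.0354] q [ 50.5 -40.6 -32.4  74.7 -27.1  46.6]
[0.6, -0.219, 0.009] [-48. -30. -49.  47.  26. -44.] 0.0
shift [-0.4465  0.1909  0.0758] turn [ 0.0047 -0.0556 -0.0354] q [ 50.5 -40.6 -32.4  74.7 -27.1  46.6]
```

```bash
python3 -m crank '-0.015 0.006 -0.009 0 0 0;-0.035 0.014 -0.02 0 -0.003 0;-0.06 0.023 -0.034 0.003 -0.006 -0.003;-0.09 0.032 -0.048 0.0046 -0.012 -0.005;-0.12 0.042 -0.06 0.0046 -0.018 -0.01;-0.15 0.048 -0.069 0.0046 -0.024 -0.013;-0.18 0.05 -0.072 0.0046 -0.027 -0.015;-0.21 0.05 -0.073 0.0046 -0.027 -0.015'
python3 -m crank '-0.03 0.002 -0.003 0 0 0;-0.06 0.002 -0.003 0 0 0;-0.09 0 -0.001 0 -0.005 -0.003;-0.12 -0.003 0.004 0 -0.01 -0.006;-0.15 -0.008 0.011 0 -0.015 -0.01;-0.18 -0.013 0.019 0 -0.02 -0.014;-0.21 -0.02 0.028 0 -0.025 -0.018;-0.23 -0.023 0.033 0 -0.0285 -0.02'
python3 - <<'E'
from blk import *
o=bot.get_obs();print(o['ee_pos'],o['tcp_rot'],o['q'].round(1))
for z in(.21,.03,.009):
    p,T,g=tp([.60,-.219,z],2,0); print(p); to(p,T.as_euler('xyz',degrees=True),o)
E
```

```text
time: 19.75
ee_pos: [0.4445, 0.0069, 0.2057]
tcp_rot: [-124.7, 0.2, 89.9]
wrist_force: [-0.2, 0.1, -2.2]
opening: 0.0181
time: 20.55
ee_pos: [0.4032, -0.2232, 0.2068]
tcp_rot: [-124.6, 0.2, 91.8]
wrist_force: [1.6, 0.1, -1.9]
opening: 0.0182
[ 0.40323959 -0.22321307  0.20680092] [-124.64412404    0.21803531   91.82369936] [-44.9 -36.7 -30.4  70.8  24.3 -41.2]
[ 0.39777202 -0.22606196  0.20551053]
shift [-0.0027 -0.0021  0.0053] turn [-0.0062 -0.0004 -0.0049] q [-44.9 -36.7 -30.4  70.8  24.3 -41.2]
[ 0.39777202 -0.22606196  0.02551053]
shift [-0.002   0.146   0.1076] turn [-0.0062 -0.0004 -0.0049] q [-44.9 -36.7 -30.4  70.8  24.3 -41.2]
[ 0.39777202 -0.22606196  0.00451053]
shift [-0.0019  0.1633  0.1196] turn [-0.0062 -0.0004 -0.0049] q [-44.9 -36.7 -30.4  70.8  24.3 -41.2]
```

```bash
python3 -m crank '-0.002 0.015 0.012 -0.003 0 -0.005;-0.002 0.04 0.03 -0.006 0 -0.005;-0.002 0.065 0.048 -0.006 0 -0.005;-0.002 0.09 0.067 -0.006 0 -0.005;-0.002 0.115 0.085 -0.006 0 -0.005;-0.002 0.135 0.099 -0.006 0 -0.005;-0.002 0.149 0.11 -0.006 0 -0.005;-0.002 0.155 0.114 -0.006 0 -0.005'
python3 -m crank '0 0.002 0.0014 0 0 0;0 0.004 0.0028 0 0 0;0 0.006 0.0042 0 0 0;0 0.006 0.0042 0 0 0'
```

```text
time: 21.35
ee_pos: [0.3978, -0.2234, 0.0122]
tcp_rot: [-124.9, -0.1, 92.1]
wrist_force: [0.2, -0.6, -2.1]
opening: 0.0183
time: 21.75
ee_pos: [0.3991, -0.2248, 0.0075]
tcp_rot: [-125.0, -0.0, 92.1]
wrist_force: [-0.4, -0.3, -2.2]
opening: 0.0184
```

```bash
python3 -m crank '0 0.001 0.0007 0 0 0;0 0.002 0.0014 0 0 0;0 0.003 0.0021 0 0 0;0 0.003 0.0021 0 0 0'
```

```text
time: 22.15
ee_pos: [0.3998, -0.2251, 0.0051]
tcp_rot: [-125.1, 0.0, 92.1]
wrist_force: [-3.2, 0.7, 7.2]
opening: 0.0186
```

Touchdown: wrist force went from −2 N to +7 N. I'll release and rise.

```bash
python3 -m crank '0 0 0 0 0 0;0 0 0 0 0 0;0 0 0 0 0 0;0 0 0 0 0 0;0 0 0 0 0 0;0 0 0 0 0 0;0 0 0 0 0 0;0 0 0 0 0 0' -1 20
python3 -m crank '0 -0.01 -0.007 0 0 0;0 -0.025 -0.018 0 0 0;0 -0.05 -0.035 0 0 0;0 -0.08 -0.056 0 0 0;0 -0.11 -0.077 0 0 0;0 -0.14 -0.09 0 0 0;0 -0.17 -0.1 0 0 0;0 -0.17 -0.1 0 0 0'
python3 -m crank '0.04 -0.01 0 0 0 0;0.08 -0.02 0 0 0 0;0.12 -0.03 0 0 0 0;0.16 -0.03 0 0 0 0;0.2 -0.03 0 0 0 0;0.24 -0.03 0 0 0 0;0.24 -0.03 0 0 0 0'
python3 - <<'E'
from blk import *
print(bot.get_obs()['q'].round(1)); blk('f1')
im=cv2.imread('pics/f1.png'); hsv=cv2.cvtColor(im,cv2.COLOR_BGR2HSV)
sub=hsv[165:280,280:370]; m=((sub[:,:,1]<70)&(sub[:,:,2]>110)).astype(np.uint8)
n,l,st,c=cv2.connectedComponentsWithStats(m); i=1+st[1:,4].argmax(); ys,xs=np.where(l==i)
r=cv2.minAreaRect(np.c_[xs+280,ys+165].astype(np.float32)); print(r)
for b in cv2.boxPoints(r): print(b,w('top',b,.03).round(3))
print('centre',w('top',r[0],.03),'mat .503 -.2195')
t=cv2.imread('pics/top0.png').astype(int); d=np.abs(im.astype(int)-t).max(2)
for nm,(y0,y1,x0,x1) in dict(glue=(108,140,252,280),jar=(115,150,182,214),plane=(215,275,222,248)).items(): print(nm,(d[y0:y1,x0:x1]>40).sum())
for a in(1.42,1.34): print(px('top',[[.498+.13*np.sin(a),.2147-.004*np.sin(a),.075+.13*np.cos(a)]]))
v=im[160:182,100:200].max(2).astype(int); hs=hsv[160:182,120:185]; mm=((hs[:,:,0]<12)&(hs[:,:,1]>100)&(hs[:,:,2]<80)); yy,xx=np.where(mm); print('bar',xx.mean()+120,yy.mean()+160,len(xx))
E
```

```text
time: 22.95
ee_pos: [0.3989, -0.2245, 0.0034]
tcp_rot: [-125.0, -0.1, 92.1]
wrist_force: [-0.2, 0.7, 0.1]
opening: 0.0854
time: 23.75
ee_pos: [0.384, -0.2265, 0.206]
tcp_rot: [-125.3, 0.2, 92.0]
wrist_force: [-0.1, -0.3, -0.2]
opening: 0.0854
time: 24.45
ee_pos: [0.4102, 0.0052, 0.2455]
tcp_rot: [-122.2, -0.2, 92.2]
wrist_force: [-0.7, -1.2, -0.5]
opening: 0.0856
[ -0.5 -48.5 -31.2  75.1   1.6  -2.2]
[(112, [137.0, 203.0]), (113, [157.0, 203.0]), (162, [178.0, 211.0]), (163, [149.0, 216.0]), (85, [234.0, 359.0])]
((325.49737548828125, 218.46383666992188), (70.45028686523438, 46.15083312988281), 85.84036254882812)
[299.92767 185.00526] [ 0.598 -0.156  0.03 ]
[345.9569 181.6577] [ 0.606 -0.276  0.03 ]
[351.06708 251.92241] [ 0.425 -0.283  0.03 ]
[305.03784 255.26997] [ 0.418 -0.165  0.03 ]
centre [ 0.51073313 -0.21991922  0.03      ] mat .503 -.2195
glue 0
jar 0
plane 0
[[151.98071495 170.75439459]]
[[150.85821187 170.82849094]]
bar 150.285140562249 171.02008032128515 249
```

The tray centre is 8 mm from the mat centre and the bystanders haven't changed. One more check on the handle angle, from the scene camera.

Run:
```python
from h import *
im=vision.camera('scene'); hsv=cv2.cvtColor(im,cv2.COLOR_RGB2HSV)
for a in(1.42,1.34,1.2):
    c=np.array([.498+.13*np.sin(a),.2147-.004*np.sin(a),.075+.13*np.cos(a)]); print(a,px('scene',[c,c+[.0017,.055,0],c-[.0017,.055,0]]).round(1).tolist())
m=cv2.inRange(hsv,(0,90,15),(14,255,95)); m[:, :300]=0
n,l,st,c=cv2.connectedComponentsWithStats(m[120:220,300:360]); print([(s.tolist(),(cc+[300,120]).round(1)) for s,cc in zip(st[1:],c[1:]) if s[4]>40])
t=cv2.imread('pics/f1.png')[160:182,115:190]; h=cv2.cvtColor(t,cv2.COLOR_BGR2HSV); mm=((h[:,:,0]<14)&(h[:,:,1]>80)&(h[:,:,2]<100)); y,x=np.where(mm); print(x.min()+115,x.max()+115,y.min()+160,y.max()+160)
```

```text
1.42 [[322.4, 168.7], [335.0, 158.1], [309.2, 179.8]]
1.34 [[322.2, 165.5], [334.9, 154.9], [308.9, 176.6]]
1.2 [[321.3, 159.6], [334.1, 149.1], [307.9, 170.7]]
[([0, 7, 28, 31, 450], array([310.6, 143.3])), ([0, 25, 37, 40, 574], array([317.1, 165.7]))]
128 174 167 175
```

Run:
```python
from h import *
im=vision.camera('scene'); hsv=cv2.cvtColor(im,cv2.COLOR_RGB2HSV)
m=cv2.inRange(hsv,(0,90,15),(14,255,95))
for c in range(318,336,3): r=np.where(m[150:190,c])[0]+150; print(c,r.tolist(),'exp1.42',round(168.7-(c-322.4)*.841,1))
```

```text
318 [151, 152, 155, 156, 157, 158, 159, 160, 161, 162, 163, 164, 165, 166, 167, 168, 169, 170, 171, 172, 173, 174, 175] exp1.42 172.4
321 [153, 154, 155, 156, 158, 159, 160, 161, 162, 163, 164, 165, 166, 167, 168, 169, 170, 171, 172] exp1.42 169.9
324 [150, 152, 153, 154, 155, 156, 157, 158, 159, 160, 161, 162, 163, 164, 165, 166, 167, 168, 169, 170] exp1.42 167.4
327 [150, 151, 152, 153, 154, 155, 156, 157, 158, 159, 160, 161, 162, 163, 164, 165, 166, 167, 168] exp1.42 164.8
330 [158, 159, 160, 161, 162, 163, 164, 165] exp1.42 162.3
333 [157, 158, 159, 160, 161, 162, 163] exp1.42 159.8
```

The handle bar is at row 161.5 and 160.0 in two columns, against 162.3 and 159.8 predicted for 1.42 rad and about 3 px higher for 1.34. It is home, so I'm handing in.

```bash
python3 -c "
from workcell import bot
print(bot.job_done()); print(bot.get_obs()['time'])"
```

```text
the job is handed in; nothing more can be done
None
the job is handed in; nothing more can be done
```

I handed the job in at about 25 s of the 64 s allowed. No verdict is reported, so the results below are from my own last checks.

**What I did:** I gripped the carry handle's crossbar and swung it over to its stop. Then I lifted the tray by its handle, tipped it to about 62° over the box, and set it back on the mat. The arm finished clear of everything.

**Last checks:**
- **Carry handle:** home. The scene camera puts it at about 1.41 rad, and 12.7 N built up when I pressed it against the stop. The top camera's colour mask read 1–2 px off the prediction for 1.42 rad, but it is too coarse to separate 1.34 from 1.42.
- **Blocks:** four separate maple shapes lie on the box floor, well inside the limits. They were unchanged between the check after tipping and the final picture.
- **Tray:** its centre is about 8 mm from the mat centre. It was lowered until the wrist force showed contact (about 7 N) and its measured outline matches a flat tray. I did not measure tilt or height directly.
- **Glue bottle, jar and plane:** no pixel change since the start.

**What went wrong or disagreed:**
- **Missed grip:** the first grip on the carry handle closed on nothing. The fingertips are really about 30 mm farther back along the tool than the stated tool frame. I allowed for that from then on.
- **Joint 2 limit:** it came within 0.1° of its limit on the first approach to the tray, while carrying the tray across, and at the final parked pose. The reported angles never passed it.
- **Kinematic fit:** the arm model I fitted to check reach was off by up to 18 mm, so I used it only to plan which tilts were possible.

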